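Unlock the sharps safe on the packing table

TASK

Take the red-headed key out of its wooden stand, push it fully home into the lock of the steel safe and turn it clockwise as far as it goes to draw the bolt. Then, leaving the key in the lock, slide the safe's cover fully open by its blue ridge so that the carton cutters inside can be reached. Leave the bottle, the bowl and the cup standing where they are.

Things in the scene. Friction and masses are not known exactly. Their poses are not given: they have to be found in the camera images.
- key: Key, blade down, upright. Origin: middle of the blade's tip; z up, x along the blade's width. Steel blade 14 mm wide (x), 5 mm thick (y), z 0 to 32 mm, tip rounded; collar 30 x 20 mm, z 32 to 36; red head 36 mm wide (x), 12 mm thick (y), z 36 to 78: grip it across the 12 mm. Works either way round. About 50 g. Starts with its collar resting on the stand; lifts straight out.
- key_tip (a point): Middle of the tip of the key's blade (the key's origin), with the key's axes. The key is fully home with this point 32 mm below the keyhole point and the collar on the brass face; a sprung pin meets it 25 mm down and needs about 3 N. With the key in less than 30 mm the lock is barred (do not force it); once turned, the pin stays down by itself.
- key_stand: Fixed wooden block 64 x 64 x 45 mm high with a slot 19.5 mm (x) by 9.5 mm (y), 38 mm deep, in the middle of its top; origin at the centre of its underside. The key starts in this slot with its axes parallel to the stand's. The stand may be on the left or the right of the safe.
- safe: Fixed stainless box 150 mm (x) by 360 mm (y), decks 85 mm high; origin at the centre of its underside, z up. Its +y end (80 mm long) is the fixed lock deck, with the lock 140 mm from the origin along y. Next comes the sliding cover, then a fixed deck at the -y end over which the cover slides.
- keyhole (a point): Centre of the key slot's mouth, on the lock's axis and level with its brass top face, 88 mm above the table, with the safe's axes (it does not turn with the lock). The slot goes straight down, 16.5 mm long and 7.5 mm wide, with a slightly flared mouth; while the lock is unturned its long side lies along the safe's x.
- lock (a joint): Turn of the lock, rad: 0 locked, grows clockwise seen from above, stops at 1.4; stiff (0.08 N m), stays where it is left. It draws the hidden bolt, which is clear of the cover beyond about 1.0. The key has about 0.19 rad of play in the slot, so the key must be turned that much farther than the lock.
- cover (a joint): Travel of the cover, m: 0 shut, grows as it slides along the safe's -y, stops at 0.13 (fully open). About 2 N of friction; stays where it is left. Blocked by the bolt until the lock is turned.
- ridge (a point): Top middle of the cover's blue push ridge: 80 mm long (safe's x), 14 mm thick (y), standing 22 mm above the cover's aluminium plate; plate top is 22 mm below this point. Moves with the cover; shut, it lies 108 mm from the lock's axis along the safe's -y. Axes parallel to the safe's.
- bottle: Bystander: loose clear bottle with a blue cap, 60 mm across, 150 mm high; origin at the centre of its underside. Stands on the side of the safe opposite to the stand.
- bowl: Bystander: loose steel bowl, 120 mm across, 50 mm high; origin at the centre of its underside.
- cup: Bystander: loose white cup, 72 mm across, 80 mm high; origin at the centre of its underside.
Mind the look-alikes: they are no part of the job. Leave any purple or turquoise look-alike of the key alone.

How it is judged:
By the outcome, as a careful person would: the job done as asked, in the order asked, and still so for the second after the job is handed in, with the robot touching nothing.
It also fails if it takes over 64 s, if anything falls off the work surface, if the arm or the gripper's body presses on something with over 40 N, if the wrist force passes 120 N, or if a joint passes its speed limit or range.

ROBOT

A 7-joint arm with a two-finger parallel gripper is mounted at the origin on the work surface. World frame = base frame: x ahead of the robot, y to its left, z up, the work surface at z = 0. Lengths are in m, angles in rad, forces in N, time in s.
With the tool pointing down it reaches from about 0.35 to 0.9 m from the base axis. Payload 8.1 kg.
Tool frame: the origin (TCP) lies at the very end of the fingers, on their centre line; the grasp point (between the pads) lies 19 mm behind it (grip_point_offset is the distance from the TCP to the grasp point, in m); z points along the fingers, x is the direction in which the jaws open and shut, and the axes are right-handed (so a half turn about z gives the same grasp; the last joint's range is limited). The gripper opens to 92 mm and grips with 3 to 60 N. Pads are 19 mm wide; open, the fingers measure 130 mm over their backs; the gripper's body (75 mm by 190 mm) begins 47 mm behind the grasp point.
Start: joints at [-1.272, 0.434, 0.025, 1.573, -0.012, 1.134, -0.075], TCP at [0.244, 0.575, 0.227] pointing down, gripper open.
Joint ranges: [-2.62, 2.62], [-0.44, 2.09], [-1.27, 1.32], [0.08, 2.57], [-1.32, 4.46], [0.12, 2], [-2.74, 2.74]. Speed limits (rad/s): [2.22, 2.22, 3.01, 3.01, 3.14, 3.14, 3.14].

INTERFACE

Orientations are given as a rotation vector (axis times angle).
In Python, from cell import observe, get_image, camera_model, sign_off, grip_point_offset gives the robot as it stands.
- The arm moves only by the tool play_rows, never from a script. Its argument "rows" is a list of rows, each a list of 7 numbers: the shift along the tool's x, y, z as a fraction of full scale, then the turn, a rotation vector about the tool's x, y, z as a fraction of full scale, then the closure, from -1 (fully open) to 1 (shut). A call has 1 to 5 rows; each row shifts and turns the pose as measured when the row begins, along the tool's axes as they then stand; what a row does not reach is not made up. Full scale, the value 1, is 0.15 m for a shift and 0.5 rad for a turn. A row lasts 1/10 s, in which the tool goes at most 50 mm and 8.59 degrees, less where a joint would pass 70% of its speed; a pose out of reach is approached as far as the arm can. A call with a number of a shift or a turn outside -1 to 1 is refused whole. A call with a gripper value outside its range is refused whole. The fingers move at their own pace and stop on an object; "force" is the grip in N (left out, the last holds). Time passes only in rows, so rows that do not move let the fingers close. It gives the time, the measured TCP pose, the force and the opening at its end, in the units of the state.
- observe(): the state, without advancing time (a new reading comes with each control period).
- get_image(name): name is "scene" or "side" or "wrist"; returns the picture (480x640x3 uint8, blue, green, red); there is no depth.
- camera_model(name): a dict with "K" (3x3 intrinsics, pixels), "R" (3x3) and "t" (3): a world point X has camera coordinates R X + t. Camera axes: x right, y down, z forward; pixel columns grow to the right and rows downward; lengths in m; the calibration is good to about 2 mm. A picture is of the moment at which its call begins: read the wrist's pose just before it. camera_model takes no time and is no camera call; for the wrist camera it gives the pose at the moment of the call.
- sign_off(): hands the job in, once; it reports no verdict.
The state is a dict: "clock": time; "joints": joint angles; "dq": joint speeds; "joint_efforts": joint torques, N m; "position": TCP position; "ee_rot": TCP orientation; "force": force on the tool from outside, world axes, zero at the start; "ft_torque": the same for the moment, N m; "width": opening from 0.0 (shut) to 1.0 (fully open).
Only numpy, scipy, OpenCV 4.12 (cv2) and the standard library are available. Lean on these libraries where they do the work, as an engineer would, in place of code of your own. Each camera call takes 0.05 s, during which the arm holds its last target.

## Working session

There is one attempt and no reset: what is moved stays moved. The work goes in short steps, Python scripts to look and compute and a tool call to move; the robot and the scene stay as the last step left them, time stands still between calls to the robot, and variables do not carry over. Pictures are saved under pics/ and viewed, and the job is handed in when it is done.

Besides the shell and the picture viewer there is one more tool, called after "Call:" as a command line: name --pt "numbers of a row" for each row, then --argument value for the rest. play_rows: Moves the arm, as the interface text tells. Its arguments: {"type":"object","properties":{"rows":{"type":"array","items":{"type":"array","items":{"type":"number"}}},"force":{"type":"number"}},"required":["rows"]}

```bash
ls; mkdir -p pics; python3 - <<'E'
from cell import *
import cv2
s=observe();print(s, grip_point_offset)
for n in("scene","side","wrist"):
    m=camera_model(n);print(n,m)
    cv2.imwrite(f"pics/{n}0.png",get_image(n))
E
```

```text
pics
{'clock': 0.0, 'joints': array([-1.27162061,  0.43522437,  0.02493459,  1.57411023, -0.01159498,
        1.13397655, -0.07507201]), 'dq': array([ 0.00086679,  0.00156544,  0.00195713,  0.00152955, -0.00086083,
       -0.0001882 , -0.00042212]), 'joint_efforts': array([ 5.86075930e-04, -6.67852163e+01,  9.85076912e-01, -3.14451134e+01,
       -6.05294108e-02,  4.29603516e-02,  1.62883871e-04]), 'position': array([0.24424147, 0.57474307, 0.22593858]), 'ee_rot': array([ 2.61922370e+00,  1.73295785e+00, -1.93999597e-03]), 'force': array([-0.21095015, -0.56484535,  0.14417327]), 'ft_torque': array([ 0.03396215, -0.00380762,  0.02964598]), 'width': 0.9988506046217613} 0.0188
scene {'K': array([[532.08166386,   0.        , 320.19947113],
       [  0.        , 532.08166386, 238.21361587],
       [  0.        ,   0.        ,   1.        ]]), 'R': array([[-0.31760872,  0.94794784, -0.02279464],
       [ 0.5641909 ,  0.16960114, -0.80803718],
       [-0.7621111 , -0.26950018, -0.58869034]]), 't': array([ 0.20848777, -0.22301009,  1.60652301])}
side {'K': array([[535.63714777,   0.        , 320.2486021 ],
       [  0.        , 535.63714777, 235.32837842],
       [  0.        ,   0.        ,   1.        ]]), 'R': array([[ 0.81360638, -0.58127638,  0.01274464],
       [-0.40720988, -0.58533943, -0.70111188],
       [ 0.41499971,  0.56523935, -0.71293738]]), 't': array([-0.46314351,  0.28317441,  0.97377615])}
wrist {'K': array([[396.81821935,   0.        , 319.97297602],
       [  0.        , 396.81821935, 238.06403892],
       [  0.        ,   0.        ,   1.        ]]), 'R': array([[ 0.39072434,  0.92050611, -0.00173063],
       [ 0.88886929, -0.37680555,  0.26063185],
       [ 0.2392611 , -0.10337352, -0.96543671]]), 't': array([-0.62239069, -0.03364526,  0.38869834])}
```

View pics/scene0.png

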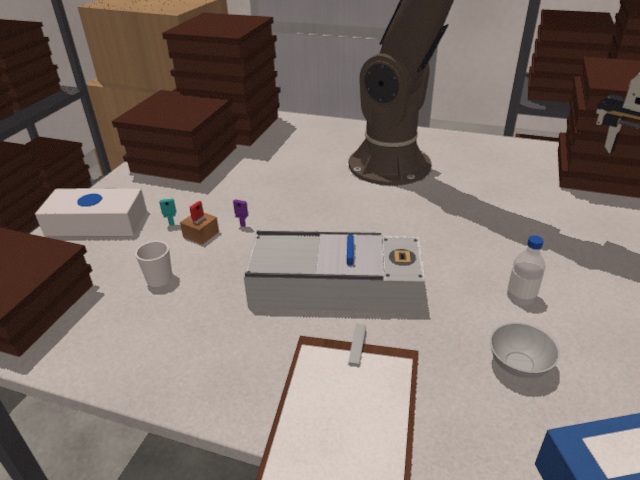

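View pics/side0.png

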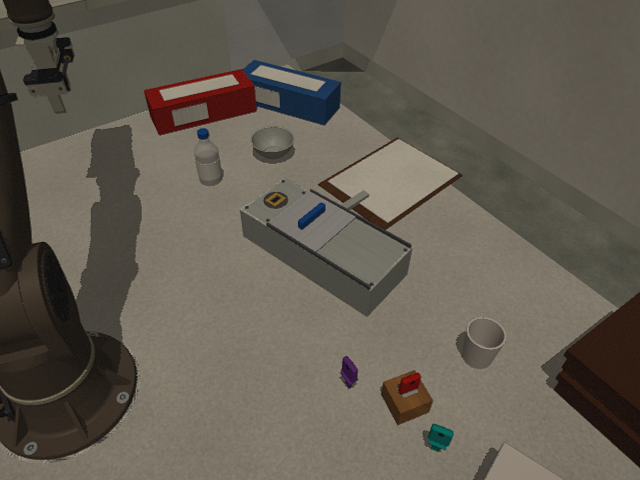

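View pics/wrist0.png

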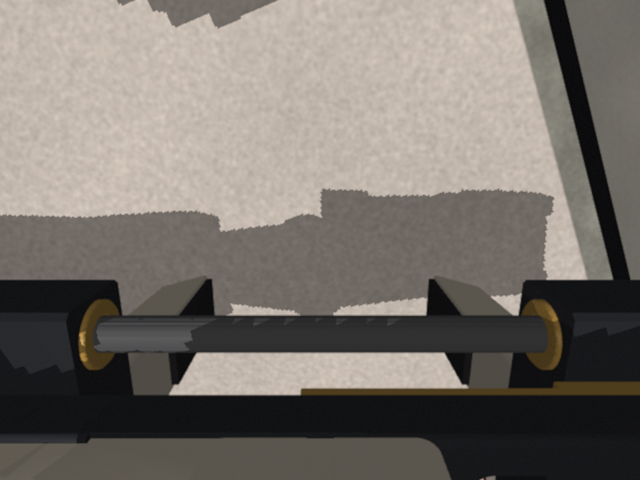

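The pictures show three keys: teal at scene (168,210), red in the wooden stand at (197,212), and purple at (241,213). The red one at side (410,383) is the target. The lock is at scene (402,256) and the blue ridge at (350,250). I'll enlarge these areas and measure them.

```bash
cat > h.py <<'E'
import numpy as np, cv2
from cell import *
from scipy.spatial.transform import Rotation as Ro
def ray(m,p):
    d=np.linalg.inv(m["K"])@np.array([p[0],p[1],1.]); R=m["R"]
    return -R.T@m["t"], R.T@d
def plane(m,p,z):
    c,d=ray(m,p); return c+d*(z-c[2])/d[2]
def tri(ms,ps):
    A=np.zeros((3,3));b=np.zeros(3);L=[]
    for m,p in zip(ms,ps):
        c,d=ray(m,p);d=d/np.linalg.norm(d);P=np.eye(3)-np.outer(d,d);A+=P;b+=P@c;L.append((P,c))
    x=np.linalg.solve(A,b);return x,[round(float(np.linalg.norm(P@(x-c))),4) for P,c in L]
def proj(m,X):
    q=m["K"]@(m["R"]@np.asarray(X,float)+m["t"]);return q[:2]/q[2]
E
python3 - <<'E'
import cv2,numpy as np
a=cv2.imread("pics/scene0.png");b=cv2.imread("pics/side0.png")
def crop(i,x,y,w,h,s): return cv2.resize(i[y:y+h,x:x+w],None,fx=s,fy=s,interpolation=cv2.INTER_CUBIC)
cv2.imwrite("pics/c1.png",np.hstack([crop(a,150,185,110,65,3.6),crop(b,330,345,140,110,3.6)[:234]]) if 0 else crop(a,150,185,110,70,7))
cv2.imwrite("pics/c2.png",crop(b,335,345,130,110,5))
cv2.imwrite("pics/c3.png",crop(a,240,225,195,95,4))
cv2.imwrite("pics/c4.png",crop(b,230,170,190,150,4))
for n,i in(("scene",a),("side",b)):
    h=cv2.cvtColor(i,cv2.COLOR_BGR2HSV)
    for nm,lo,hi in(("red",(0,150,80),(6,255,255)),("blue",(105,150,60),(120,255,255)),("gold",(12,120,100),(28,255,255))):
        m=cv2.inRange(h,lo,hi); 
        if nm=="red": m|=cv2.inRange(h,(174,150,80),(180,255,255))
        N,l,st,ce=cv2.connectedComponentsWithStats(m)
        for k in range(1,N):
            if st[k,4]>25: print(n,nm,st[k],ce[k].round(1))
E
```

```text
scene red [190 201  14  20 166] [196.  211.1]
scene blue [ 78 194  23  12 205] [ 89.1 199.6]
scene blue [347 235   6  30 162] [349.7 250.2]
scene blue [528 236  15  13 156] [535.  241.9]
scene blue [ 536  414  104   66 2416] [575.3 448.9]
scene blue [620 473  20   7  61] [630.9 477. ]
scene gold [86 10 12  8 26] [91.5 14.8]
scene gold [103  61  10  13  39] [108.  67.]
scene gold [609 112  31   7  46] [623.8 114.3]
scene gold [181 213  35  17 215] [198.4 221.7]
scene gold [395 251  15  11 115] [401.9 256.1]
side red [ 144   69  110   40 1121] [196.3  89.7]
side red [401 373  20  21 255] [410.1 382.6]
side blue [ 243   60   97   60 1185] [297.4  87.4]
side blue [281  92   6  12  28] [283.   97.2]
side blue [280 100  16  14  76] [288.2 106.8]
side blue [197 128  11  11  83] [202.3 133. ]
side blue [298 203  27  26 215] [310.5 214.8]
side gold [266 193  20  13  94] [275.1 198.9]
side gold [385 375  36  35 378] [401.9 393.6]
```

View pics/c1.png

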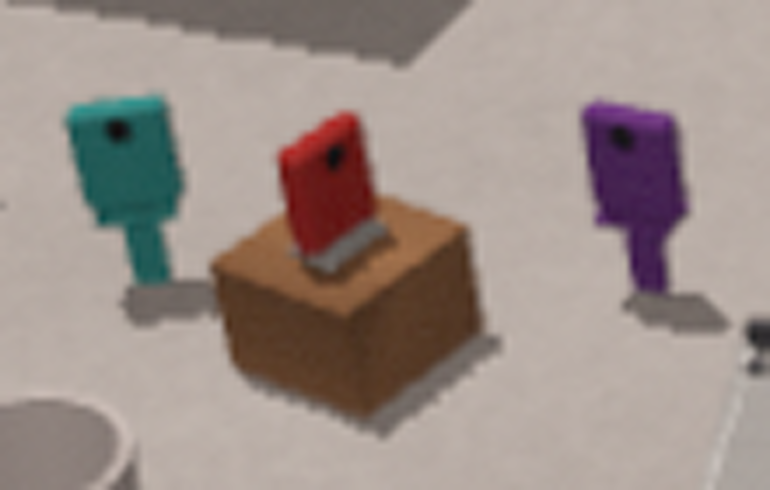

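View pics/c2.png

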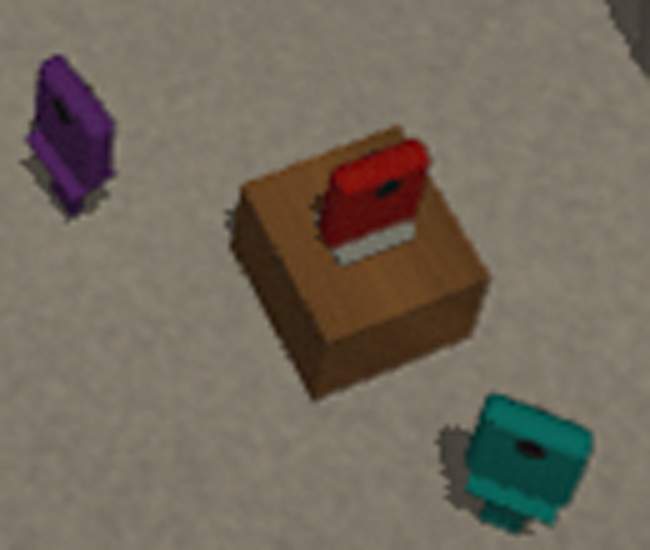

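View pics/c3.png

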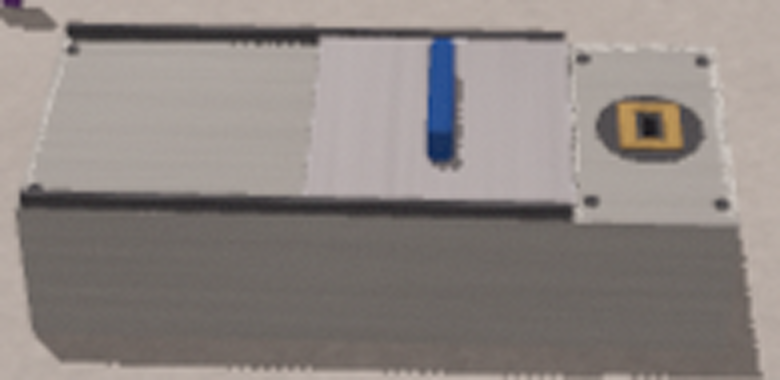

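View pics/c4.png

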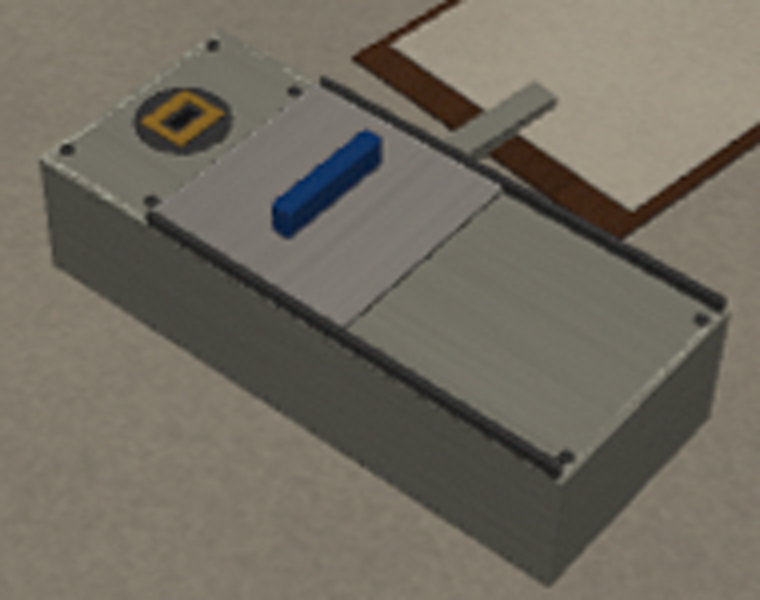

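```bash
python3 - <<'E'
from h import *
S=camera_model("scene");D=camera_model("side")
print("lock",tri([S,D],[(401.9,256.1),(275.1,198.9)]),plane(S,(401.9,256.1),.088),plane(D,(275.1,198.9),.088))
print("ridge",tri([S,D],[(349.7,250.2),(310.5,214.8)]))
print("key",tri([S,D],[(196,211.1),(410.1,382.6)]))
for nm,m,ps in(("S",S,[(215,265),(347,313),(467,230),(375,195)]),("D",D,[(243,187),(328,340),(489,278),(400,127)])):
    o,s=((150,185),7) if nm=="S" else ((335,345),5)
    P=np.array([plane(m,(o[0]+(p[0]+.5)/s-.5,o[1]+(p[1]+.5)/s-.5),.045)[:2] for p in ps])
    print("stand",nm,P.round(4).tolist(),P.mean(0).round(4))
    for i in range(4):
        e=P[(i+1)%4]-P[i];print("  edge",np.linalg.norm(e).round(4),np.degrees(np.arctan2(e[1],e[0])).round(1))
for nm,m,ps in(("S",S,[(583,58),(701,61),(721,204),(591,201),(71,48),(36,189)]),("D",D,[(151,202),(68,149),(212,45),(294,91),(567,457),(701,319)])):
    o,s=((240,225),4) if nm=="S" else ((230,170),4)
    P=np.array([plane(m,(o[0]+(p[0]+.5)/s-.5,o[1]+(p[1]+.5)/s-.5),.085)[:2] for p in ps])
    print("screws",nm,P.round(4).tolist())
    for a,b in((4,1),(5,2),(4,0),(5,3)):
        e=P[b]-P[a];print(" yawY",np.degrees(np.arctan2(e[1],e[0])).round(2),np.linalg.norm(e).round(4), "mid4",P[:4].mean(0).round(4))
for n,m,p,z in(("bottlecap",S,(535,241.9),.145),("bottlecap",D,(202.3,133),.145),("bowl",S,(523,350),.05),("bowl",D,(273,143),.05),("cup",S,(155,255),.08),("cup",D,(486,335),.08),("purple",S,(243,225),0),("teal",S,(171,224),0)):
    print(n,plane(m,p,z).round(3))
E
```

```text
lock (array([0.5434574 , 0.14265112, 0.08742221]), [0.0002, 0.0002]) [0.54399293 0.1428862  0.088     ] [0.54317364 0.14185561 0.088     ]
ridge (array([0.57143887, 0.03962079, 0.10139746]), [0.0014, 0.0014])
key (array([ 0.49088649, -0.37220243,  0.07000301]), [0.0004, 0.0004])
stand S [[0.5138, -0.4068], [0.5265, -0.3479], [0.4687, -0.3322], [0.4579, -0.3746]] [ 0.4917 -0.3654]
  edge 0.0603 77.8
  edge 0.0598 164.8
  edge 0.0437 -104.3
  edge 0.0645 -30.0
stand D [[0.4652, -0.3358], [0.4516, -0.3961], [0.5121, -0.4111], [0.5268, -0.35]] [ 0.4889 -0.3733]
  edge 0.0618 -102.6
  edge 0.0623 -13.9
  edge 0.0628 76.4
  edge 0.0633 167.0
screws S [[0.4916, 0.0962], [0.476, 0.1577], [0.5917, 0.1888], [0.6082, 0.1269], [0.5635, -0.1754], [0.6806, -0.1426]]
 yawY 104.73 0.3443 mid4 [0.5419 0.1424]
 yawY 105.01 0.3431 mid4 [0.5419 0.1424]
 yawY 104.83 0.2809 mid4 [0.5419 0.1424]
 yawY 105.04 0.279 mid4 [0.5419 0.1424]
screws D [[0.4938, 0.0953], [0.4781, 0.1583], [0.5936, 0.189], [0.6101, 0.1272], [0.5663, -0.1745], [0.6825, -0.1428]]
 yawY 104.84 0.3444 mid4 [0.5439 0.1424]
 yawY 105.01 0.3435 mid4 [0.5439 0.1424]
 yawY 105.05 0.2794 mid4 [0.5439 0.1424]
 yawY 105.01 0.2795 mid4 [0.5439 0.1424]
bottlecap [0.498 0.392 0.145]
bottlecap [0.494 0.389 0.145]
bowl [0.698 0.393 0.05 ]
bowl [0.679 0.372 0.05 ]
cup [ 0.682 -0.362  0.08 ]
cup [ 0.664 -0.384  0.08 ]
purple [ 0.422 -0.287  0.   ]
teal [ 0.471 -0.468  0.   ]
```

The enlarged crops confirm the red-headed key in the brown stand; the purple and teal keys stand loose on the table. Checks against the given sizes:
- **Lock:** both views put it at (0.5435, 0.1425), with z 0.0874 against 0.088.
- **Safe:** yaw is 15°.
- **Stand:** edges measure 62 mm against 64 mm. Its centre is at (0.490, -0.372), with key x at -13.9°.

Next I'll work out the approach to the key.

```bash
cat >> h.py <<'E'
def goal(p,yawx_deg):
    """remaining shift/turn from measured pose to TCP p with tool z down and tool x at azimuth yawx"""
    s=observe();R=Ro.from_rotvec(s["ee_rot"]);a=np.radians(yawx_deg)
    x=np.array([np.cos(a),np.sin(a),0]);z=np.array([0,0,-1.]);T=Ro.from_matrix(np.column_stack([x,np.cross(z,x),z]))
    d=R.inv().apply(np.array(p)-s["position"]);w=(R.inv()*T).as_rotvec()
    n=np.linalg.norm
    print("t",round(s["clock"],2),"pos",s["position"].round(4),"F",s["force"].round(1),"T",s["ft_torque"].round(2),"w",round(s["width"]*92,1))
    print("shift mm",(d*1e3).round(1),"frac",(d/.15).round(4),"rows>=",round(n(d)/.05,1),"turn deg",np.degrees(w).round(2),"frac",(w/.5).round(4),"rows>=",round(n(w)/.15,1),"j7",s["joints"].round(2))
E
python3 -c "
from h import *
goal((.490,-.372,.2),76.1)"
```

```text
t 0.15 pos [0.2443 0.5749 0.2261] F [-0.1 -0.2  1.2] T [-0.01  0.    0.02] w 91.8
shift mm [-775.3  596.5   27.1] frac [-5.1684  3.9767  0.1807] rows>= 19.6 turn deg [ 0.    0.07 -9.13] frac [ 0.      0.0023 -0.3187] rows>= 1.1 j7 [-1.27  0.44  0.02  1.57 -0.01  1.13 -0.08]
```

Call:
play_rows --pt "0 0 0 0 0 -0.3 0" --pt "-0.26 0.2 0 0 0 0 0" --pt "-0.26 0.2 0 0 0 0 0" --pt "-0.26 0.2 0 0 0 0 0" --pt "-0.26 0.2 0 0 0 0 0" --force 40

```text
clock: 0.65
position: [0.3195, 0.3952, 0.2232]
ee_rot: [-2.464, -1.947, 0.006]
force: [0.6, 1.3, 0.5]
width: 0.615
```

```bash
python3 -c "
from h import *
goal((.490,-.372,.2),76.1)"
```

```text
t 0.65 pos [0.3195 0.3952 0.2232] F [0.6 1.3 0.5] T [-0.02 -0.15 -0.02] w 56.5
shift mm [-706.8  343.5   23.4] frac [-4.7123  2.29    0.1559] rows>= 15.7 turn deg [-0.2   0.11  0.52] frac [-0.007   0.0039  0.0181] rows>= 0.1 j7 [-1.01  0.25  0.02  1.86 -0.01  1.04  0.35]
```

Call:
play_rows --pt "-0.29 0.15 0 0 0 0 0" --pt "-0.29 0.15 0 0 0 0 0" --pt "-0.29 0.15 0 0 0 0 0" --pt "-0.29 0.15 0 0 0 0 0" --pt "-0.29 0.15 0 0 0 0 0"

```text
clock: 1.15
position: [0.3787, 0.1522, 0.2229]
ee_rot: [-2.465, -1.945, 0.004]
force: [1.4, 0.8, 0.4]
width: 0.5
```

Call:
play_rows --pt "-0.29 0.15 0 0 0 0 0" --pt "-0.29 0.15 0 0 0 0 0" --pt "-0.29 0.15 0 0 0 0 0" --pt "-0.29 0.15 0 0 0 0 0" --pt "-0.29 0.15 0 0 0 0 0"

```text
clock: 1.65
position: [0.4363, -0.091, 0.2236]
ee_rot: [-2.464, -1.947, -0.001]
force: [2.0, 1.3, 0.7]
width: 0.502
```

```bash
python3 -c "
from h import *
goal((.490,-.372,.2),76.1)"
```

```text
t 1.65 pos [ 0.4363 -0.091   0.2236] F [2.  1.3 0.7] T [ 0.06 -0.08 -0.02] w 46.2
shift mm [-261.   117.3   23.3] frac [-1.7399  0.7817  0.1552] rows>= 5.7 turn deg [-0.04 -0.06  0.52] frac [-0.0013 -0.002   0.0182] rows>= 0.1 j7 [-0.3   0.14  0.45  2.02 -0.07  1.    1.51]
```

Call:
play_rows --pt "-0.29 0.13 0.02 0 0 0 0" --pt "-0.29 0.13 0.02 0 0 0 0" --pt "-0.29 0.13 0.02 0 0 0 0" --pt "-0.29 0.13 0.02 0 0 0 0" --pt "-0.29 0.13 0.02 0 0 0 0"

```text
clock: 2.15
position: [0.4819, -0.3345, 0.2082]
ee_rot: [-2.462, -1.951, -0.004]
force: [0.8, 0.7, 0.9]
width: 0.5
```

Call:
play_rows --pt "-0.29 0.13 0.04 0 0 0.018 0" --pt "0 0 0 0 0 0 0"

```text
clock: 2.35
position: [0.4894, -0.3901, 0.2006]
ee_rot: [2.476, 1.931, -0.002]
force: [-0.3, 0.2, 0.2]
width: 0.499
```

```bash
python3 - <<'E'
from h import *
goal((.490,-.372,.2),76.1)
m=camera_model("wrist");i=get_image("wrist");cv2.imwrite("pics/w1.png",i)
print(proj(m,(.49,-.372,.091)))
h=cv2.cvtColor(i,cv2.COLOR_BGR2HSV)
k=cv2.inRange(h,(0,150,60),(6,255,255))|cv2.inRange(h,(174,150,60),(180,255,255))
N,l,st,ce=cv2.connectedComponentsWithStats(k)
for j in range(1,N):
    if st[j,4]>40:print(st[j],ce[j])
E
```

```text
t 2.35 pos [ 0.4894 -0.3901  0.2006] F [-0.3  0.2  0.2] T [ 0.01  0.04 -0.01] w 45.9
shift mm [17.7 -3.8  0.6] frac [ 0.1182 -0.0253  0.0039] rows>= 0.4 turn deg [ 0.03  0.11 -0.2 ] frac [ 0.001   0.0038 -0.007 ] rows>= 0.0 j7 [ 0.22  0.49  0.55  1.64 -0.28  1.09  2.17]
[348.69377069 229.16284092]
[336 194  18  56 910] [344.69450549 221.86263736]
```

View pics/w1.png

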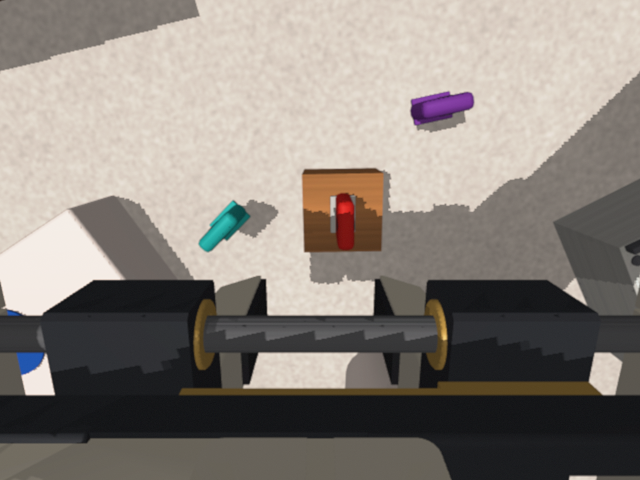

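The wrist view shows the red key edge-on at (345,222) in the stand at (343,212), roughly parallel to the image columns. I'll refine its position from this view.

```bash
python3 - <<'E'
from h import *
m=camera_model("wrist");i=cv2.imread("pics/w1.png")
cv2.imwrite("pics/w1c.png",cv2.resize(i[155:265,280:410],None,fx=5,fy=5,interpolation=cv2.INTER_CUBIC))
h=cv2.cvtColor(i,cv2.COLOR_BGR2HSV)
k=cv2.inRange(h,(0,150,60),(6,255,255))|cv2.inRange(h,(174,150,60),(180,255,255))
for r in range(194,250,5):
    c=np.where(k[r])[0];v=i[r,c,2];print(r,c.min(),c.max(),v.max(), end=' | ')
print()
w=cv2.inRange(h,(7,90,50),(20,255,255))
cs,_=cv2.findContours(w,cv2.RETR_EXTERNAL,cv2.CHAIN_APPROX_NONE)
c=max(cs,key=cv2.contourArea);print(cv2.approxPolyDP(c,4,True).reshape(-1,2).tolist())
E
```

```text
194 339 347 120 | 199 337 350 114 | 204 337 352 209 | 209 336 353 229 | 214 336 353 146 | 219 337 353 124 | 224 338 353 124 | 229 337 353 124 | 234 336 353 124 | 239 337 353 123 | 244 338 353 123 | 249 341 349 103 | 
[[305, 170], [305, 251], [380, 250], [383, 174], [376, 169]]
```

View pics/w1c.png

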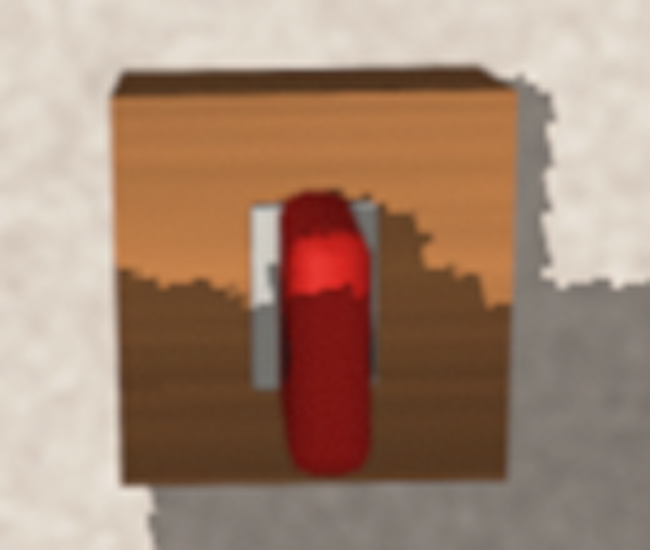

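```bash
python3 - <<'E'
from h import *
m=camera_model("wrist")
f=lambda p,z:plane(m,(280+(p[0]+.5)/5-.5,155+(p[1]+.5)/5-.5),z)[:2]
P=np.array([f(p,.045) for p in[(113,95),(516,92),(505,480),(122,485)]])
print(P.mean(0).round(4));
for a,b in((0,1),(3,2),(3,0),(2,1)):
    e=P[b]-P[a];print(np.linalg.norm(e).round(4),np.degrees(np.arctan2(e[1],e[0])).round(2))
print("collar",f((314,296),.049),"head end",plane(m,(345,248),.089)[:2],"head mid cols",plane(m,(344.7,225),.091)[:2])
s=observe();print(Ro.from_rotvec(s["ee_rot"]).as_matrix().round(3))
E
```

```text
[ 0.4881 -0.3701]
0.063 76.46
0.0631 76.82
0.0638 166.7
0.0634 166.76
collar [ 0.48776576 -0.37027026] head end [ 0.50364961 -0.37432343] head mid cols [ 0.48686665 -0.37077776]
[[ 0.242  0.97   0.   ]
 [ 0.97  -0.242  0.   ]
 [ 0.     0.    -1.   ]]
```

The wrist view gives edges of 63 to 64 mm and collar and stand centres that agree at (0.488, -0.3703), with the jaw axis at 76.6°. I'll descend there.

```bash
python3 -c "
from h import *
goal((.488,-.3704,.054),76.6)"
```

```text
t 2.4 pos [ 0.4898 -0.3872  0.2008] F [-0.4  0.3  0.1] T [0.04 0.05 0.02] w 46.1
shift mm [ 15.8  -5.8 146.8] frac [ 0.1053 -0.0385  0.9784] rows>= 3.0 turn deg [ 0.01 -0.02 -0.59] frac [ 0.0002 -0.0006 -0.0208] rows>= 0.1 j7 [ 0.22  0.49  0.55  1.64 -0.28  1.09  2.17]
```

Call:
play_rows --pt "0.105 -0.039 0 0 0 -0.02 0" --pt "0 0 0.2 0 0 0 0" --pt "0 0 0 0 0 0 0"

```text
clock: 2.7
position: [0.488, -0.3646, 0.17]
ee_rot: [-2.46, -1.95, -0.003]
force: [-0.8, 0.2, -0.3]
width: 0.499
```

```bash
python3 -c "
from h import *
goal((.488,-.3704,.054),76.6)"
```

```text
t 2.7 pos [ 0.488  -0.3646  0.17  ] F [-0.8  0.2 -0.3] T [ 0.08 -0.01  0.03] w 45.9
shift mm [ -6.    1.4 116. ] frac [-0.0402  0.0092  0.773 ] rows>= 2.3 turn deg [-0.04 -0.19  0.21] frac [-0.0015 -0.0066  0.0072] rows>= 0.0 j7 [ 0.2   0.49  0.53  1.71 -0.29  1.01  2.17]
```

Call:
play_rows --pt "-0.04 0.009 0.2 0 0 0 0" --pt "0 0 0.2 0 0 0 0" --pt "0 0 0.15 0 0 0 0" --pt "0 0 0.05 0 0 0 0" --pt "0 0 0 0 0 0 0"

```text
clock: 3.2
position: [0.4933, -0.3608, 0.0846]
ee_rot: [2.449, 1.967, 0.015]
force: [0.7, -0.4, 0.8]
width: 0.497
```

```bash
python3 -c "
from h import *
goal((.488,-.3704,.054),76.6)
cv2.imwrite('pics/w2.png',get_image('wrist'))"
```

```text
t 3.2 pos [ 0.4933 -0.3608  0.0846] F [ 0.7 -0.4  0.8] T [-0.03  0.04  0.01] w 45.7
shift mm [-10.7  -3.3  30.5] frac [-0.0716 -0.0221  0.2031] rows>= 0.6 turn deg [ 0.34 -0.42  0.94] frac [ 0.0118 -0.0147  0.033 ] rows>= 0.1 j7 [ 0.23  0.59  0.47  1.79 -0.36  0.84  2.23]
```

View pics/w2.png

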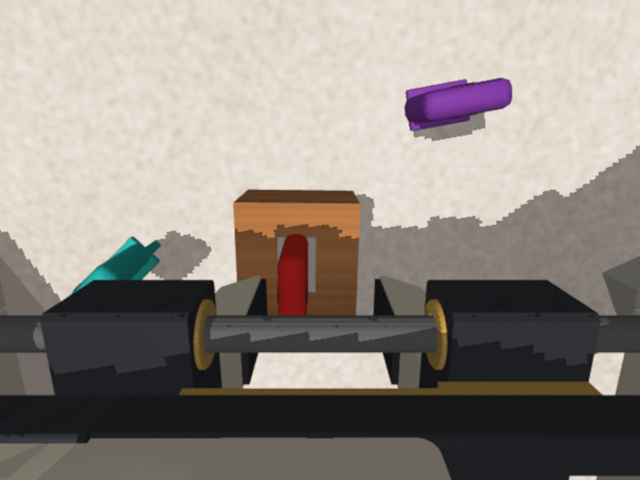

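The key is between the fingers but about 10 mm off to the left, because the arm drifted on the way down. There is no contact, so I'll correct this before going lower.

Call:
play_rows --pt "-0.07 -0.02 0 0 0 0.03 0" --pt "0 0 0 0 0 0 0"

```text
clock: 3.45
position: [0.4895, -0.3715, 0.0881]
ee_rot: [2.461, 1.946, 0.018]
force: [0.2, -0.7, 0.2]
width: 0.5
```

```bash
python3 -c "
from h import *
goal((.488,-.3704,.054),76.6)"
```

```text
t 3.45 pos [ 0.4895 -0.3715  0.0881] F [ 0.2 -0.7  0.2] T [-0.04 -0.    0.04] w 46.0
shift mm [ 0.5 -2.1 34. ] frac [ 0.0037 -0.0137  0.227 ] rows>= 0.7 turn deg [ 0.59 -0.36  0.09] frac [ 0.0204 -0.0124  0.0031] rows>= 0.1 j7 [ 0.25  0.59  0.48  1.78 -0.36  0.85  2.23]
```

Call:
play_rows --pt "0 -0.013 0.08 0.02 -0.01 0 0" --pt "0 0 0.08 0 0 0 0" --pt "0 0 0.05 0 0 0 0" --pt "0 0 0 0 0 0 0"

```text
clock: 3.85
position: [0.488, -0.3719, 0.0553]
ee_rot: [2.464, 1.947, 0.002]
force: [0.2, -0.1, 0.1]
width: 0.5
```

```bash
python3 -c "
from h import *
goal((.488,-.3704,.054),76.6)"
```

```text
t 3.85 pos [ 0.488  -0.3719  0.0553] F [ 0.2 -0.1  0.1] T [0.02 0.05 0.01] w 46.0
shift mm [ 1.5 -0.4  1.3] frac [ 0.0099 -0.0027  0.0085] rows>= 0.0 turn deg [ 0.1  -0.01  0.03] frac [ 0.0034 -0.0004  0.001 ] rows>= 0.0 j7 [ 0.26  0.63  0.46  1.8  -0.38  0.79  2.25]
```

Pose is within 1.5 mm. Closing.

Call:
play_rows --pt "0.01 0 0.008 0 0 0 0.5" --pt "0 0 0 0 0 0 1" --pt "0 0 0 0 0 0 1" --pt "0 0 0 0 0 0 1" --pt "0 0 0 0 0 0 1" --force 45

```text
clock: 4.35
position: [0.4885, -0.3703, 0.0538]
ee_rot: [2.464, 1.947, 0.002]
force: [0.2, 0.7, -0.2]
width: 0.126
```

```bash
python3 -c "
from h import *
goal((.488,-.3704,.054),76.6)
print(Ro.from_rotvec(observe()['ee_rot']).as_matrix().round(4))"
```

```text
t 4.35 pos [ 0.4885 -0.3703  0.0538] F [ 0.2  0.7 -0.2] T [ 0.02  0.05 -0.02] w 11.6
shift mm [-0.2 -0.4 -0.2] frac [-0.0012 -0.003  -0.0014] rows>= 0.0 turn deg [ 0.07 -0.01  0.04] frac [ 0.0025 -0.0005  0.0014] rows>= 0.0 j7 [ 0.26  0.63  0.46  1.81 -0.38  0.79  2.24]
[[ 2.311e-01  9.729e-01  1.300e-03]
 [ 9.729e-01 -2.311e-01 -1.000e-04]
 [ 2.000e-04  1.300e-03 -1.000e+00]]
```

The width is 11.6 mm, so the 12 mm head is gripped. Lifting straight up.

Call:
play_rows --pt "0 0 -0.1 0 0 0 1" --pt "0 0 -0.15 0 0 0 1" --pt "0 0 -0.2 0 0 0 1" --pt "0 0 -0.2 0 0 0 1" --pt "0 0 0 0 0 0 1"

```text
clock: 4.85
position: [0.4876, -0.371, 0.1586]
ee_rot: [2.465, 1.945, 0.001]
force: [0.7, -0.1, -0.7]
width: 0.125
```

```bash
python3 - <<'E'
from h import *
goal((.5435,.1425,.20),105)
cv2.imwrite("pics/w3.png",get_image("wrist"))
for n in("scene","side"):
    i=get_image(n); cv2.imwrite(f"pics/{n}3.png",i)
a=cv2.imread("pics/scene3.png")[130:250,140:260];b=cv2.imread("pics/side3.png")[290:410,340:460]
cv2.imwrite("pics/c5.png",cv2.resize(np.hstack([a,b]),None,fx=3.3,fy=3.3,interpolation=cv2.INTER_CUBIC))
E
```

```text
t 4.85 pos [ 0.4876 -0.371   0.1586] F [ 0.7 -0.1 -0.7] T [-0.03 -0.    0.02] w 11.5
shift mm [512.4 -65.  -41.7] frac [ 3.4161 -0.4333 -0.2778] rows>= 10.4 turn deg [  0.05   0.04 -28.45] frac [ 0.0019  0.0013 -0.993 ] rows>= 3.3 j7 [ 0.2   0.51  0.53  1.72 -0.3   0.99  2.18]
```

View pics/c5.png

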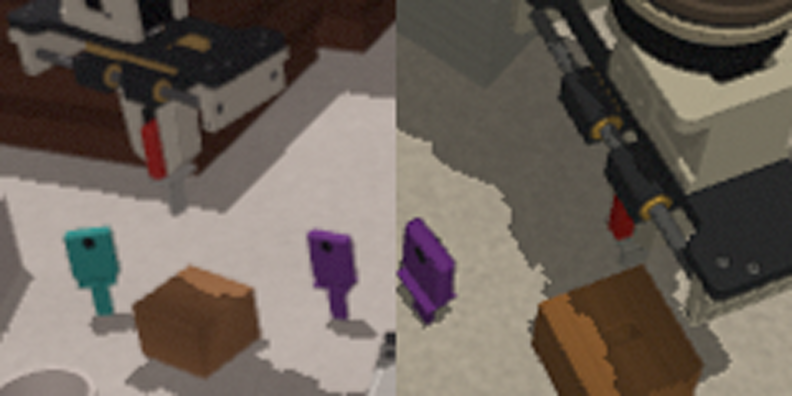

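View pics/w3.png

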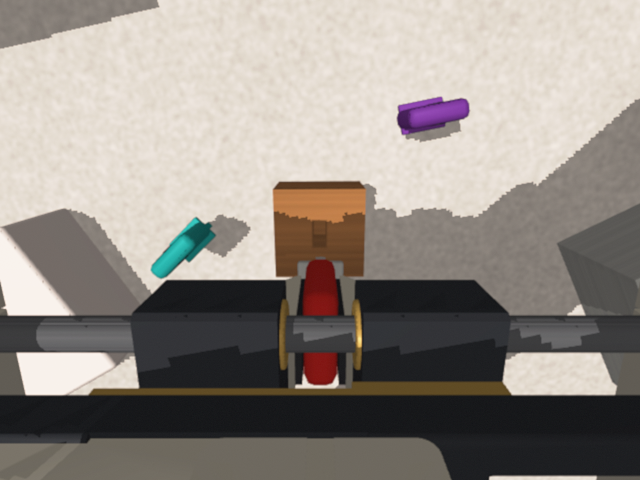

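The key is out and hanging straight in the grip: collar at (320,268), head rows 260 to 384, and the stand slot is empty. I'll check its offset in the hand along tool y from the collar's edge.

```bash
python3 - <<'E'
from h import *
s=observe();m=camera_model("wrist");R=Ro.from_rotvec(s["ee_rot"]).as_matrix();p=s["position"]
for nm,v in(("collar top edge",[(-.010,y,.0408-.036) for y in(-.015,.015)]+[(.010,y,.0408-.036) for y in(-.015,.015)]),("head top ends",[(0,y,.0408-.078) for y in(-.018,.018)]),("tip",[(0,0,.0408)])):
    print(nm,[proj(m,p+R@np.array(q)).round(1).tolist() for q in v])
i=cv2.imread("pics/w3.png");cv2.imwrite("pics/w3c.png",cv2.resize(i[245:395,260:380],None,fx=4,fy=4,interpolation=cv2.INTER_CUBIC))
E
```

```text
collar top edge [[301.1, 262.3], [301.9, 325.8], [347.7, 262.4], [346.4, 325.8]]
head top ends [[325.7, 294.9], [325.3, 390.7]]
tip [[323.6, 267.6]]
```

View pics/w3c.png

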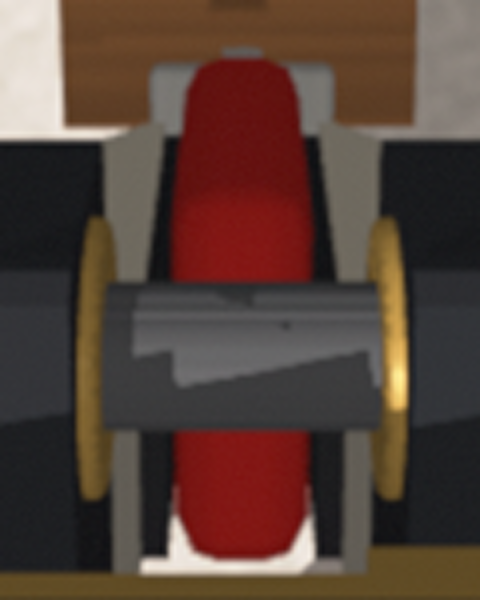

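Call:
play_rows --pt "0.1 0 -0.1 0 0 -0.25 1" --pt "0.1 0 -0.1 0 0 -0.25 1" --pt "0.1 0 -0.1 0 0 -0.25 1" --pt "0.1 0 0 0 0 -0.25 1" --pt "0 0 0 0 0 0 1"

```text
clock: 5.5
position: [0.4853, -0.3054, 0.1946]
ee_rot: [-1.875, -2.499, 0.004]
force: [-0.1, 0.4, -1.0]
width: 0.125
```

```bash
python3 - <<'E'
from h import *
goal((.5435,.1425,.20),105)
E
```

```text
t 5.5 pos [ 0.4853 -0.3054  0.1946] F [-0.1  0.4 -1. ] T [ 0.06  0.02 -0.02] w 11.5
shift mm [413.8 181.1  -2.6] frac [ 2.7586  1.2075 -0.0173] rows>= 9.0 turn deg [-0.73 -0.69  1.24] frac [-0.0254 -0.0242  0.0433] rows>= 0.2 j7 [ 0.17  0.4   0.41  1.75 -0.18  1.04  2.5 ]
```

Call:
play_rows --pt "0.28 0.12 -0.02 -0.025 -0.024 0.043 1" --pt "0.28 0.12 0 0 0 0 1" --pt "0.28 0.12 0 0 0 0 1" --pt "0.28 0.12 0 0 0 0 1" --pt "0.28 0.12 0 0 0 0 1"

```text
clock: 6.0
position: [0.5169, -0.0843, 0.1933]
ee_rot: [-1.959, -2.453, 0.012]
force: [0.2, -0.1, -1.6]
width: 0.128
```

```bash
python3 - <<'E'
from h import *
goal((.5435,.1425,.20),105)
E
```

```text
t 6.0 pos [ 0.5169 -0.0843  0.1933] F [ 0.2 -0.1 -1.6] T [ 0.07 -0.09 -0.01] w 11.8
shift mm [215.2  76.1  -8. ] frac [ 1.4349  0.507  -0.0532] rows>= 4.6 turn deg [-0.42  0.17 -2.22] frac [-0.0148  0.006  -0.0775] rows>= 0.3 j7 [-0.23  0.31  0.36  1.88 -0.13  0.98  1.99]
```

Call:
play_rows --pt "0.28 0.1 0 0 0 -0.07 1" --pt "0.28 0.1 0 0 0 0 1" --pt "0.28 0.1 0 0 0 0 1" --pt "0.28 0.1 0 0 0 0 1" --pt "0 0 0 0 0 0 1"

```text
clock: 6.5
position: [0.5342, 0.1047, 0.1872]
ee_rot: [-1.93, -2.469, 0.019]
force: [0.4, -0.4, -0.7]
width: 0.13
```

```bash
python3 - <<'E'
from h import *
goal((.5435,.1425,.145),105)
E
```

```text
t 6.5 pos [0.5342 0.1047 0.1872] F [ 0.4 -0.4 -0.7] T [-0.  0.  0.] w 11.9
shift mm [34.5 18.7 41.9] frac [0.2299 0.1248 0.2793] rows>= 1.1 turn deg [-0.81  0.05 -1.04] frac [-0.0284  0.0019 -0.0363] rows>= 0.2 j7 [-0.51  0.35  0.29  1.83 -0.12  0.99  1.64]
```

Call:
play_rows --pt "0.11 0.06 0.05 -0.028 0 -0.036 1" --pt "0.11 0.06 0.05 0 0 0 1" --pt "0 0 0.05 0 0 0 1" --pt "0 0 0.05 0 0 0 1" --pt "0 0 0 0 0 0 1"

```text
clock: 7.0
position: [0.5435, 0.1408, 0.1512]
ee_rot: [-1.925, -2.482, 0.01]
force: [-0.7, -0.2, -0.4]
width: 0.131
```

```bash
python3 - <<'E'
from h import *
goal((.5435,.1425,.145),105)
E
```

```text
t 7.0 pos [0.5435 0.1408 0.1512] F [-0.7 -0.2 -0.4] T [0.11 0.03 0.03] w 12.0
shift mm [1.7 0.4 6.2] frac [0.0114 0.0029 0.0411] rows>= 0.1 turn deg [-0.33  0.19 -0.59] frac [-0.0115  0.0065 -0.0205] rows>= 0.1 j7 [-0.55  0.41  0.27  1.84 -0.13  0.92  1.6 ]
```

Call:
play_rows --pt "0.011 0.003 0.04 -0.011 0.006 -0.02 1" --pt "0 0 0 0 0 0 1" --pt "0 0 0 0 0 0 1"

```text
clock: 7.3
position: [0.5437, 0.1399, 0.1446]
ee_rot: [1.917, 2.488, -0.001]
force: [0.7, 0.2, 0.3]
width: 0.126
```

```bash
python3 - <<'E'
from h import *
goal((.5435,.1425,.145),105)
for n in("scene","side","wrist"):
    cv2.imwrite(f"pics/{n}4.png",get_image(n))
a=cv2.imread("pics/scene4.png")[200:300,350:450];b=cv2.imread("pics/side4.png")[130:230,225:325]
cv2.imwrite("pics/c6.png",cv2.resize(np.hstack([a,b]),None,fx=4,fy=4,interpolation=cv2.INTER_CUBIC))
E
```

```text
t 7.3 pos [0.5437 0.1399 0.1446] F [0.7 0.2 0.3] T [0.07 0.01 0.02] w 11.6
shift mm [ 2.6  0.5 -0.4] frac [ 0.017   0.0031 -0.0028] rows>= 0.1 turn deg [-0.02  0.05 -0.21] frac [-0.0008  0.0018 -0.0074] rows>= 0.0 j7 [-0.54  0.42  0.27  1.85 -0.14  0.89  1.62]
```

View pics/c6.png

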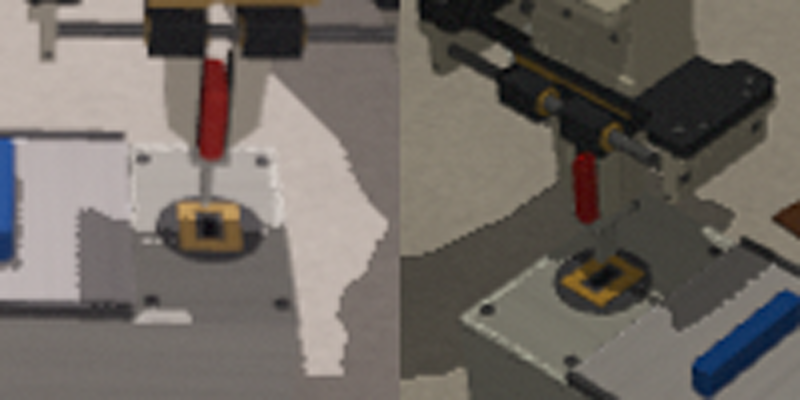

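View pics/wrist4.png

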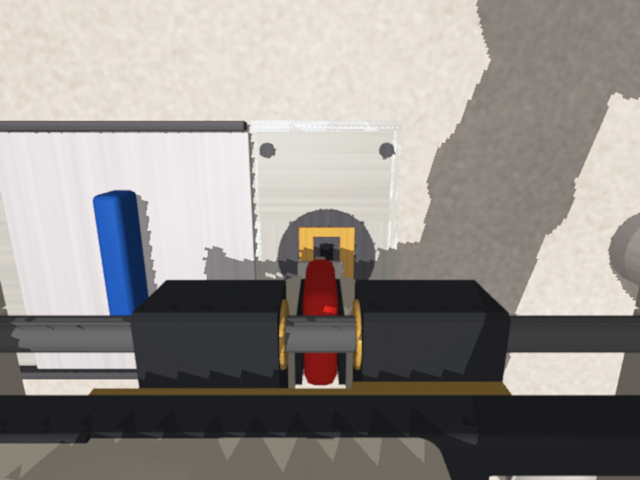

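Key hovers about 16 mm over the brass lock. The keyhole is at wrist (326,250), and the scene crop shows the blade just above it. I'll compare the held key with the lock in the same fixed cameras, so calibration errors cancel.

```bash
python3 - <<'E'
from h import *
s=observe();S=camera_model("scene");D=camera_model("side");W=camera_model("wrist");R=Ro.from_rotvec(s["ee_rot"]).as_matrix();p=s["position"]
cs={}
for n in("scene","side"):
    i=cv2.imread(f"pics/{n}4.png");h=cv2.cvtColor(i,cv2.COLOR_BGR2HSV)
    k=cv2.inRange(h,(0,130,50),(6,255,255))|cv2.inRange(h,(174,130,50),(180,255,255))
    N,l,st,ce=cv2.connectedComponentsWithStats(k)
    j=[j for j in range(1,N) if st[j,4]>30];print(n,[(st[q].tolist(),ce[q].round(1).tolist()) for q in j])
    for zz in(.036,.050,.06,.078): print("   axis pred z",zz,proj(camera_model(n),p+R@np.array([0,0,.0408-zz])).round(1))
    print("   tip pred",proj(camera_model(n),p+R@np.array([0,0,.0408])).round(1))
    x=(350,200) if n=="scene" else (225,130)
    cv2.imwrite(f"pics/{n}4c.png",cv2.resize(i[x[1]:x[1]+75,x[0]:x[0]+100] if n=="scene" else i[160:235,x[0]+10:x[0]+110],None,fx=8,fy=8,interpolation=cv2.INTER_CUBIC))
print(proj(W,(.5435,.1425,.088)))
E
```

```text
scene [([399, 215, 8, 25, 156], [402.9, 227.2])]
   axis pred z 0.036 [402.4 235.5]
   axis pred z 0.05 [402.9 229.8]
   axis pred z 0.06 [403.2 225.7]
   axis pred z 0.078 [403.9 218.2]
   tip pred [401.2 249.7]
side [([144, 69, 108, 66, 3098], [199.7, 102.6]), ([268, 168, 7, 18, 92], [270.9, 176.3])]
   axis pred z 0.036 [274.6 181.5]
   axis pred z 0.05 [274.3 176.5]
   axis pred z 0.06 [274.  172.9]
   axis pred z 0.078 [273.6 166.4]
   tip pred [275.3 193.9]
[327.22213843 260.34948906]
```

View pics/scene4c.png

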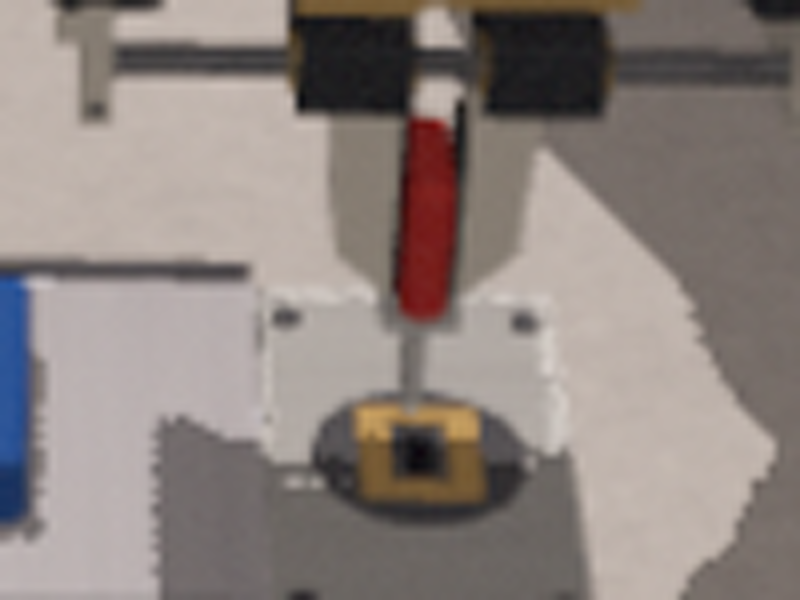

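View pics/side4c.png

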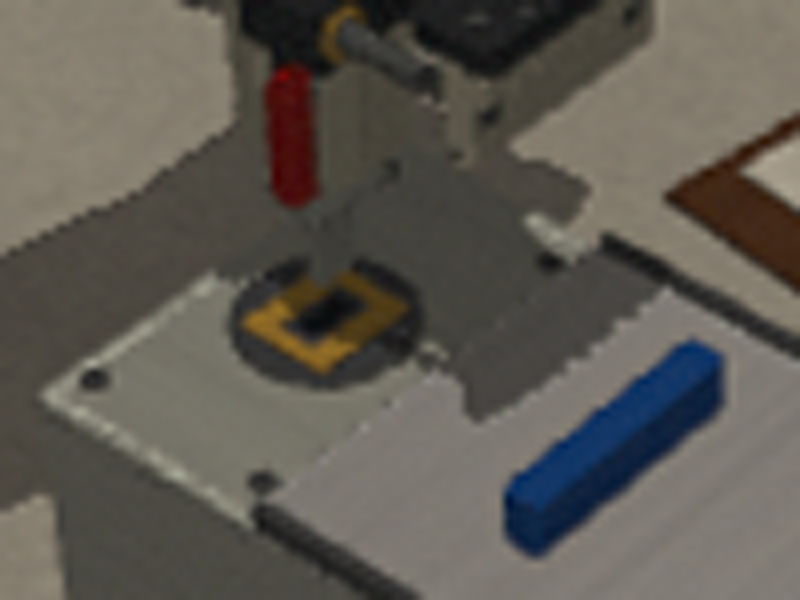

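Call:
play_rows --pt "0.019 0.003 0.02 0 0 -0.007 1" --pt "0 0 0 0 0 0 1" --pt "0 0 0 0 0 0 1"

```text
clock: 7.75
position: [0.5437, 0.1436, 0.1421]
ee_rot: [1.911, 2.492, 0.001]
force: [0.5, 0.6, -1.1]
width: 0.124
```

```bash
python3 - <<'E'
from h import *
goal((.5435,.1425,.145),105)
W=camera_model("wrist");i=get_image("wrist");s=observe()
print(proj(W,(.5435,.1425,.088)))
cv2.imwrite("pics/w5c.png",cv2.resize(i[200:330,260:390],None,fx=5,fy=5,interpolation=cv2.INTER_CUBIC))
h=cv2.cvtColor(i,cv2.COLOR_BGR2HSV);k=cv2.inRange(h,(12,110,60),(28,255,255))
for r in range(226,264,4):
    c=np.where(k[r,270:380])[0]+270
    d=np.where(i[r,305:350].max(1)<60)[0]+305
    print(r,c.min() if len(c) else 0,c.max() if len(c) else 0,d.min() if len(d) else 0,d.max() if len(d) else 0)
R=Ro.from_rotvec(s["ee_rot"]).as_matrix()
print([proj(W,s["position"]+R@np.array([x,-.015,.0048])).round(1) for x in(-.01,.01)])
E
```

```text
t 7.75 pos [0.5437 0.1436 0.1421] F [ 0.5  0.6 -1.1] T [ 0.05  0.   -0.04] w 11.4
shift mm [-1.  -0.5 -2.9] frac [-0.007  -0.0035 -0.0192] rows>= 0.1 turn deg [0.06 0.03 0.04] frac [0.002  0.0009 0.0014] rows>= 0.0 j7 [-0.55  0.42  0.26  1.85 -0.14  0.89  1.61]
[321.49081639 260.24329655]
226 293 347 0 0
230 292 348 0 0
234 292 348 0 0
238 292 348 0 0
242 292 348 0 0
246 292 348 314 326
250 292 348 308 332
254 293 347 308 349
258 293 347 308 349
262 293 347 349 349
[array([301.2, 264.2]), array([347.7, 264.3])]
```

View pics/w5c.png

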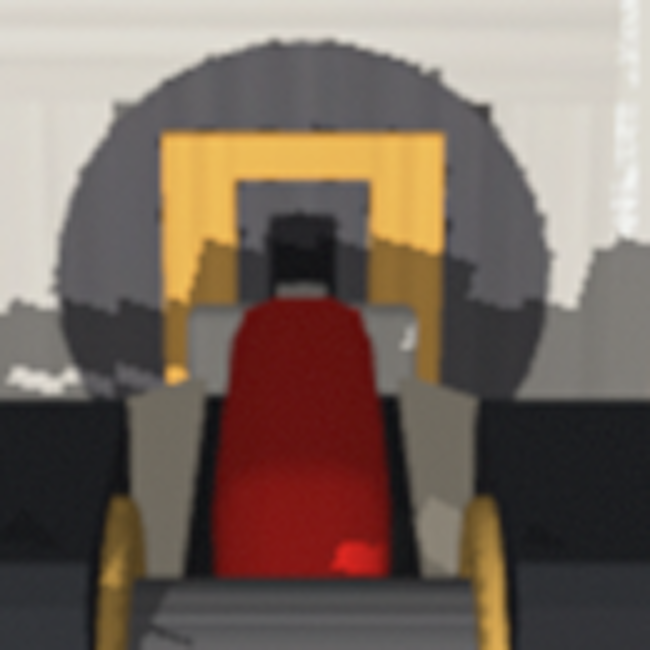

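```bash
python3 - <<'E'
from h import *
W=camera_model("wrist");s=observe();R=Ro.from_rotvec(s["ee_rot"]).as_matrix();p=s["position"]
for z in(0,.003,.006,.012):print("blade edge z",z,proj(W,p+R@np.array([0,-.007,.0408-z])).round(1))
print("collar front top",proj(W,p+R@np.array([0,-.015,.0048])),"bottom",proj(W,p+R@np.array([0,-.015,.0088])))
# point on plane .088 in tool frame for slot far end, brass top edge
for nm,px in(("slot end",(320,242.4)),("brass top edge",(320,226)),("brass inner",(320,236))):
    q=R.T@(plane(W,px,.088)-p);print(nm,(q*1e3).round(2))
E
```

```text
blade edge z 0 [323.5 256.6]
blade edge z 0.003 [323.5 258.3]
blade edge z 0.006 [323.6 260.2]
blade edge z 0.012 [323.7 264. ]
collar front top [324.20437935 264.3720587 ] bottom [324.1171384  261.42198756]
slot end [ -1.84 -10.96  54.05]
brass top edge [ -1.84 -20.27  54.04]
brass inner [ -1.84 -14.62  54.04]
```

```bash
python3 - <<'E'
from h import *
W=camera_model("wrist");s=observe();R=Ro.from_rotvec(s["ee_rot"]).as_matrix();p=s["position"]
f=lambda x,y,z=.088:(R.T@(plane(W,(260+(x+.5)/5-.5,200+(y+.5)/5-.5),z)-p)*1e3).round(2)[:2]
for nm,a in(("disk L",(58,275)),("disk R",(550,275)),("disk T",(304,40)),("brass TL",(162,132)),("brass TR",(445,132)),("in TL",(236,181)),("in TR",(371,181)),("slot TL",(271,213)),("slot TR",(336,213))):print(nm,f(*a), f(*a,.086) if 'disk' in nm else '')
# fixed views: filled gold shape
for n in("scene","side"):
    m=camera_model(n);i=cv2.imread(f"pics/{n}0.png");c0=(402,256) if n=="scene" else(275,199)
    big=cv2.resize(i[c0[1]-20:c0[1]+20,c0[0]-25:c0[0]+25],None,fx=8,fy=8,interpolation=cv2.INTER_CUBIC)
    cv2.imwrite(f"pics/{n}0lock.png",cv2.resize(big,None,fx=1,fy=1))
    h=cv2.cvtColor(big,cv2.COLOR_BGR2HSV);k=cv2.inRange(h,(12,110,80),(30,255,255))
    cs,_=cv2.findContours(k,cv2.RETR_EXTERNAL,cv2.CHAIN_APPROX_NONE);c=max(cs,key=cv2.contourArea).reshape(-1,2)
    P=np.array([plane(m,(c0[0]-25+(q[0]+.5)/8-.5,c0[1]-20+(q[1]+.5)/8-.5),.088)[:2] for q in c])
    Q=(P*1e3).astype(np.float32);print(n,"gold rect",cv2.minAreaRect(Q))
    a=np.radians(15);Q2=P@np.array([[np.cos(a),-np.sin(a)],[np.sin(a),np.cos(a)]])
    lo,hi=Q2.min(0),Q2.max(0);mid=(lo+hi)/2;print("ext safe x,y",(hi-lo).round(4),"centre world",mid[0]*np.array([np.cos(a),np.sin(a)])+mid[1]*np.array([-np.sin(a),np.cos(a)]))
E
```

```text
disk L [-29.02  -3.88] [-29.27  -3.25]
disk R [25.79 -3.92] [26.05 -3.3 ]
disk T [ -1.63 -30.47] [ -1.63 -30.09]
brass TL [-17.14 -20.25] 
brass TR [ 13.78 -20.28] 
in TL [ -9.1  -14.72] 
in TR [  5.75 -14.74] 
slot TL [ -5.26 -11.07] 
slot TR [  1.92 -11.08] 
scene gold rect ((543.5015869140625, 143.0032958984375), (38.777896881103516, 31.653905868530273), 15.181510925292969)
ext safe x,y [0.0387 0.0317] centre world [0.54352561 0.14299047]
side gold rect ((543.5352172851562, 142.111572265625), (38.44511795043945, 33.42197036743164), 14.77928638458252)
ext safe x,y [0.0384 0.0335] centre world [0.54356212 0.14213279]
```

Across tool x, the wrist view has key and slot aligned (both at column 320). Along tool y, it puts the keyhole 1 to 2 mm toward -y of the key, while the fixed cameras say 0.5 mm. I'll shift about -0.9 mm in y and -0.3 mm in x, then go down gently.

Call:
play_rows --pt "-0.002 -0.006 0.03 0 0 0 1" --pt "0 0 0.03 0 0 0 1" --pt "0 0 0 0 0 0 1"

```text
clock: 8.1
position: [0.5428, 0.1433, 0.1323]
ee_rot: [1.911, 2.493, 0.001]
force: [0.1, 0.2, -0.7]
width: 0.129
```

```bash
python3 - <<'E'
from h import *
# target: TCP start (.5437,.1436) + (-.3 x, -.9 y) in tool axes
a=np.radians(105);x=np.array([np.cos(a),np.sin(a)]);y=np.array([np.sin(a),-np.cos(a)])
t=np.array([.5437,.1436])-.0003*x-.0009*y;print(t)
goal((*t,.132),105)
E
```

```text
[0.54290831 0.14307729]
t 8.1 pos [0.5428 0.1433 0.1323] F [ 0.1  0.2 -0.7] T [ 0.07  0.04 -0.03] w 11.8
shift mm [-0.2  0.1  0.3] frac [-0.0014  0.0006  0.0021] rows>= 0.0 turn deg [0.06 0.02 0.06] frac [0.002  0.0007 0.002 ] rows>= 0.0 j7 [-0.54  0.43  0.26  1.86 -0.14  0.86  1.62]
```

Call:
play_rows --pt "0 0 0.02 0 0 0 1" --pt "0 0 0.02 0 0 0 1" --pt "0 0 0.02 0 0 0 1" --pt "0 0 0 0 0 0 1"

```text
clock: 8.5
position: [0.5426, 0.1431, 0.1222]
ee_rot: [1.911, 2.493, 0.0]
force: [0.9, 0.1, 0.2]
width: 0.132
```

```bash
python3 - <<'E'
from h import *
goal((.5429,.1431,.097),105)
E
```

```text
t 8.5 pos [0.5426 0.1431 0.1222] F [0.9 0.1 0.2] T [ 0.08  0.02 -0.01] w 12.1
shift mm [-0.1  0.2 25.2] frac [-0.0004  0.0015  0.1679] rows>= 0.5 turn deg [0.02 0.03 0.05] frac [0.0008 0.001  0.0018] rows>= 0.0 j7 [-0.54  0.45  0.26  1.87 -0.15  0.84  1.62]
```

The tip is about 6.6 mm below the mouth with no resistance, so it has entered. Continuing.

Call:
play_rows --pt "0 0 0.03 0 0 0 1" --pt "0 0 0.03 0 0 0 1" --pt "0 0 0.03 0 0 0 1" --pt "0 0 0.02 0 0 0 1" --pt "0 0 0 0 0 0 1"

```text
clock: 9.0
position: [0.5426, 0.1431, 0.104]
ee_rot: [1.911, 2.493, -0.0]
force: [-0.4, -0.3, -0.0]
width: 0.127
```

```bash
python3 - <<'E'
from h import *
goal((.5429,.1431,.097),105)
E
```

```text
t 9.0 pos [0.5426 0.1431 0.104 ] F [-0.4 -0.3 -0. ] T [-0.01  0.06 -0.01] w 11.7
shift mm [-0.1  0.3  7. ] frac [-0.0004  0.0018  0.0469] rows>= 0.1 turn deg [0.01 0.03 0.05] frac [0.0005 0.0011 0.0018] rows>= 0.0 j7 [-0.53  0.47  0.25  1.89 -0.15  0.8   1.63]
```

Call:
play_rows --pt "0 0 0.03 0 0 0 1" --pt "0 0 0.03 0 0 0 1" --pt "0 0 0.02 0 0 0 1" --pt "0 0 0.02 0 0 0 1"

```text
clock: 9.4
position: [0.5436, 0.1433, 0.096]
ee_rot: [1.912, 2.492, 0.007]
force: [-15.8, -4.2, 43.6]
width: 0.129
```

```bash
python3 - <<'E'
from h import *
goal((.5429,.1431,.097),105)
E
```

```text
t 9.4 pos [0.5436 0.1433 0.096 ] F [-15.8  -4.2  43.6] T [-0.85  3.57 -0.01] w 11.9
shift mm [-0.  -0.7 -1. ] frac [-0.0001 -0.0049 -0.0068] rows>= 0.0 turn deg [ 0.22 -0.13  0.01] frac [ 0.0076 -0.0047  0.0003] rows>= 0.0 j7 [-0.53  0.48  0.24  1.89 -0.16  0.78  1.64]
```

Call:
play_rows --pt "0 0 0 0 0 0 1" --pt "0 0 0 0 0 0 1"

```text
clock: 9.6
position: [0.5437, 0.1433, 0.0978]
ee_rot: [1.912, 2.492, 0.01]
force: [-0.7, -0.4, 1.1]
width: 0.132
```

```bash
python3 - <<'E'
from h import *
goal((.5433,.1432,.097),105)
for n in("scene","side"):
    cv2.imwrite(f"pics/{n}6.png",get_image(n))
a=cv2.imread("pics/scene6.png")[200:300,350:450];b=cv2.imread("pics/side6.png")[130:230,225:325]
cv2.imwrite("pics/c7.png",cv2.resize(np.hstack([a,b]),None,fx=4,fy=4,interpolation=cv2.INTER_CUBIC))
E
```

```text
t 9.6 pos [0.5437 0.1433 0.0978] F [-0.7 -0.4  1.1] T [-0.02  0.23  0.04] w 12.1
shift mm [ 0.1 -0.4  0.8] frac [ 0.0004 -0.0028  0.005 ] rows>= 0.0 turn deg [ 0.31 -0.19 -0.01] frac [ 0.0109 -0.0065 -0.0004] rows>= 0.0 j7 [-0.53  0.48  0.24  1.89 -0.16  0.78  1.64]
```

View pics/c7.png

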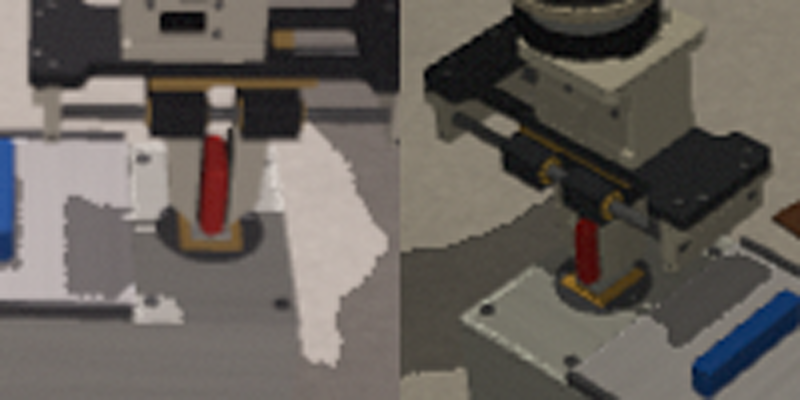

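The collar is down on the brass, contact was at 44 N and is now released, and z is as expected. Turning clockwise (+tool z) with slight down-pressure.

Call:
play_rows --pt "0 0 0.008 0 0 0.1 1" --pt "0 0 0.007 0 0 0.15 1" --pt "0 0 0.007 0 0 0.15 1" --pt "0 0 0.007 0 0 0.15 1"

```text
clock: 10.1
position: [0.5443, 0.1432, 0.0962]
ee_rot: [-2.245, -2.197, -0.012]
force: [-7.6, -2.6, 19.6]
width: 0.127
```

```bash
python3 - <<'E'
from h import *
goal((.5435,.1430,.097),13.9)
E
```

```text
t 10.1 pos [0.5443 0.1432 0.0962] F [-7.6 -2.6 19.6] T [-0.57  1.65  0.05] w 11.7
shift mm [-0.2 -0.8 -0.8] frac [-0.0012 -0.0056 -0.0052] rows>= 0.0 turn deg [ 1.000e-02 -4.800e-01  7.486e+01] frac [ 5.0000e-04 -1.6800e-02  2.6129e+00] rows>= 8.7 j7 [-0.58  0.49  0.32  1.9  -0.22  0.78  1.41]
```

Call:
play_rows --pt "0 -0.004 0.003 0 0 0.2 1" --pt "0 -0.002 0.003 0 0 0.2 1" --pt "0 -0.002 0.003 0 0 0.2 1" --pt "0 0 0.003 0 0 0.2 1"

```text
clock: 10.5
position: [0.544, 0.1429, 0.0963]
ee_rot: [-2.649, -1.686, -0.014]
force: [-4.9, -2.0, 13.8]
width: 0.126
```

```bash
python3 - <<'E'
from h import *
goal((.5435,.1430,.097),13.9)
E
```

```text
t 10.5 pos [0.544  0.1429 0.0963] F [-4.9 -2.  13.8] T [-0.43  1.24  0.14] w 11.6
shift mm [-0.2 -0.5 -0.7] frac [-0.0012 -0.0034 -0.0047] rows>= 0.0 turn deg [-5.000e-02 -5.500e-01  5.105e+01] frac [-1.6000e-03 -1.9300e-02  1.7819e+00] rows>= 5.9 j7 [-0.66  0.5   0.43  1.91 -0.29  0.79  1.07]
```

Turning freely at 40°, torque about 0.14 N m. Continuing.

Call:
play_rows --pt "0 0 0.002 0 0 0.2 1" --pt "0 -0.002 0.002 0 0 0.2 1" --pt "0 0 0.002 0 0 0.2 1" --pt "0 -0.002 0.002 0 0 0.2 1" --pt "0 0 0.002 0 0 0.2 1"

```text
clock: 11.0
position: [0.5437, 0.1424, 0.0964]
ee_rot: [-2.992, -0.947, -0.012]
force: [-5.2, 0.4, 10.4]
width: 0.129
```

```bash
python3 - <<'E'
from h import *
goal((.5435,.1430,.097),13.9)
E
```

```text
t 11.0 pos [0.5437 0.1424 0.0964] F [-5.2  0.4 10.4] T [-0.46  1.12  0.09] w 11.9
shift mm [ 0.2 -0.6 -0.6] frac [ 0.0013 -0.0041 -0.0041] rows>= 0.0 turn deg [-0.16 -0.48 21.23] frac [-0.0054 -0.0168  0.741 ] rows>= 2.5 j7 [-0.76  0.52  0.58  1.92 -0.39  0.81  0.65]
```

Call:
play_rows --pt "0 -0.002 0.002 0 0 0.2 1" --pt "0 0 0.002 0 0 0.2 1" --pt "0 -0.002 0.002 0 0 0.2 1" --pt "0 0 0.001 0 0 0.15 1"

```text
clock: 11.4
position: [0.5432, 0.1421, 0.0964]
ee_rot: [-3.118, -0.348, -0.01]
force: [-3.1, 0.4, 9.6]
width: 0.124
```

```bash
python3 - <<'E'
from h import *
goal((.5435,.1430,.097),13.9)
E
```

```text
t 11.4 pos [0.5432 0.1421 0.0964] F [-3.1  0.4  9.6] T [-0.28  0.91  0.11] w 11.4
shift mm [ 0.5 -0.9 -0.6] frac [ 0.0031 -0.0057 -0.004 ] rows>= 0.0 turn deg [-0.21 -0.38 -1.17] frac [-0.0072 -0.0132 -0.0408] rows>= 0.1 j7 [-0.83  0.55  0.69  1.92 -0.47  0.83  0.33]
```

Call:
play_rows --pt "0 0 0.001 0 0 0.15 1" --pt "0 0 0.001 0 0 0.15 1" --pt "0 0 0.001 0 0 0.15 1"

```text
clock: 11.7
position: [0.5432, 0.1422, 0.0964]
ee_rot: [-3.138, 0.012, -0.008]
force: [-3.2, -0.6, 8.4]
width: 0.14
```

```bash
python3 - <<'E'
from h import *
goal((.5435,.1430,.097),13.9)
E
```

```text
t 11.7 pos [0.5432 0.1422 0.0964] F [-3.2 -0.6  8.4] T [-0.46  0.8   1.22] w 12.9
shift mm [ 0.3 -0.8 -0.6] frac [ 0.002  -0.0055 -0.0042] rows>= 0.0 turn deg [ -0.18  -0.31 -14.33] frac [-0.0063 -0.0108 -0.5001] rows>= 1.7 j7 [-0.87  0.57  0.76  1.92 -0.52  0.85  0.15]
```

The torque jumped to 1.2 N m past 1.6 rad, so the stop is reached. I'll unwind the excess of about 13° so the pads sit flat (within the key's play), then release.

Call:
play_rows --pt "0 0 0 0 0 -0.2 1" --pt "0 0 0 0 0 -0.2 1" --pt "0 0 0 0 0 0 1"

```text
clock: 12.0
position: [0.5432, 0.142, 0.0964]
ee_rot: [-3.125, -0.313, -0.007]
force: [-2.6, 0.9, 6.1]
width: 0.128
```

```bash
python3 - <<'E'
from h import *
goal((.5435,.1430,.097),13.9)
E
```

```text
t 12.0 pos [0.5432 0.142  0.0964] F [-2.6  0.9  6.1] T [-0.09  0.6   0.13] w 11.8
shift mm [ 0.5 -0.9 -0.6] frac [ 0.0031 -0.0061 -0.0038] rows>= 0.0 turn deg [-0.03 -0.27 -2.45] frac [-0.001  -0.0095 -0.0855] rows>= 0.3 j7 [-0.84  0.55  0.7   1.92 -0.47  0.83  0.31]
```

Call:
play_rows --pt "0 0 0 0 0 0 0.3" --pt "0 0 0 0 0 0 0.0" --pt "0 0 0 0 0 0 0.0" --pt "0 0 -0.1 0 0 0 0.0" --pt "0 0 -0.2 0 0 0 0.0"

```text
clock: 12.5
position: [0.5407, 0.1415, 0.1389]
ee_rot: [3.123, 0.313, -0.003]
force: [0.2, -0.1, 0.6]
width: 0.48
```

Call:
play_rows --pt "0 0 -0.2 0 0 0 0.0" --pt "0 0 -0.1 0 0 0 0.5" --pt "0 0 0 0 0 0 1"

```text
clock: 12.8
position: [0.5429, 0.1411, 0.1912]
ee_rot: [3.124, 0.31, 0.006]
force: [-0.4, 0.5, -0.0]
width: 0.375
```

```bash
python3 - <<'E'
from h import *
goal((.5435,.1430,.18),13.9)
for n in("scene","side","wrist"):
    cv2.imwrite(f"pics/{n}7.png",get_image(n))
a=cv2.imread("pics/scene7.png")[200:300,330:430];b=cv2.imread("pics/side7.png")[130:230,225:325]
cv2.imwrite("pics/c8.png",cv2.resize(np.hstack([a,b]),None,fx=4,fy=4,interpolation=cv2.INTER_CUBIC))
E
```

```text
t 12.8 pos [0.5429 0.1411 0.1912] F [-0.4  0.5 -0. ] T [-0.05  0.    0.03] w 34.5
shift mm [ 1.  -1.8 11.2] frac [ 0.0064 -0.0119  0.0746] rows>= 0.2 turn deg [ 0.14 -0.19 -2.55] frac [ 0.0049 -0.0065 -0.0891] rows>= 0.3 j7 [-0.92  0.44  0.79  1.83 -0.36  1.02  0.22]
```

View pics/c8.png

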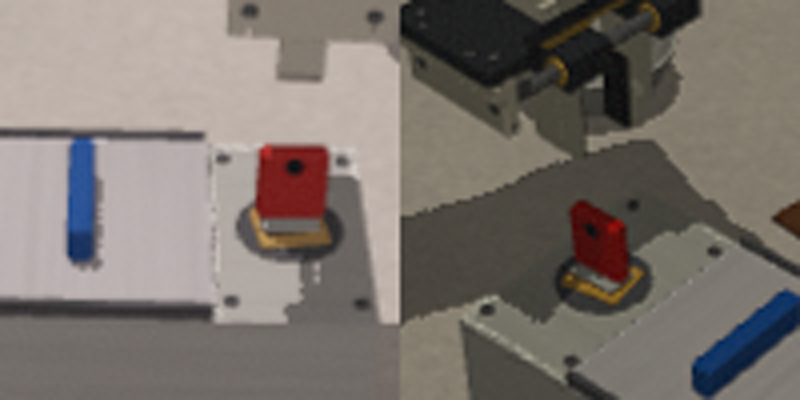

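View pics/wrist7.png

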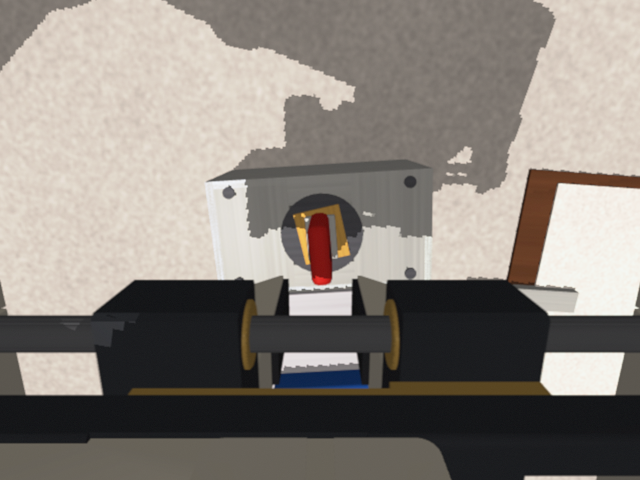

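The key stands seated with its collar on the brass (head at scene (403,245)). The brass insert is turned about 80°, which is 1.4 rad, and nothing else has moved. Next I place the closed fingers between the key and the ridge to push the ridge along +tool y.

```bash
python3 - <<'E'
from h import *
goal((.5651,.0618,.17),15)
S=camera_model("scene");D=camera_model("side")
# ridge top face by blue mask: brightest = top; corners from crops
f=lambda o,s,p:(o[0]+(p[0]+.5)/s-.5,o[1]+(p[1]+.5)/s-.5)
print("far end top", tri([S,D],[f((240,225),4,(441,40)),f((230,170),4,(283,205))]),"near end top",tri([S,D],[f((240,225),4,(440,136)),f((230,170),4,(372,140))]))
print((np.array([.5435,.1425])+.108*np.array([.2588,-.9659])).round(4))
E
```

```text
t 12.95 pos [0.5413 0.1411 0.1883] F [-0.5 -0.8 -1.1] T [-0.06  0.04  0.02] w 22.2
shift mm [ 7.7 82.4 18.5] frac [0.0515 0.5492 0.1233] rows>= 1.7 turn deg [ 0.16  0.05 -3.63] frac [ 0.0057  0.0016 -0.1268] rows>= 0.4 j7 [-0.91  0.44  0.79  1.83 -0.36  1.02  0.22]
far end top (array([0.53563408, 0.02809753, 0.11310566]), [0.0003, 0.0003]) near end top (array([0.60770136, 0.04800478, 0.10743545]), [0.0005, 0.0005])
[0.5715 0.0382]
```

Call:
play_rows --pt "0 0 0 0 0 -0.127 1" --pt "0.02 0.18 0 0 0 0 1" --pt "0.02 0.18 0 0 0 0 1" --pt "0.02 0.18 0 0 0 0 1" --pt "0 0 0 0 0 0 1"

```text
clock: 13.45
position: [0.5683, 0.064, 0.1828]
ee_rot: [3.109, 0.419, -0.016]
force: [-0.8, -0.6, 0.0]
width: 0.006
```

```bash
python3 - <<'E'
from h import *
goal((.5651,.0618,.098),15)
E
```

```text
t 13.45 pos [0.5683 0.064  0.1828] F [-0.8 -0.6  0. ] T [-0.06  0.05 -0.07] w 0.6
shift mm [-2.8  1.  84.8] frac [-0.0186  0.0065  0.5653] rows>= 1.7 turn deg [0.19 0.61 0.36] frac [0.0067 0.0214 0.0124] rows>= 0.1 j7 [-0.74  0.47  0.76  1.8  -0.37  1.03  0.43]
```

Call:
play_rows --pt "-0.018 0.006 0.12 0 0.02 0.012 1" --pt "0 0 0.12 0 0 0 1" --pt "0 0 0.1 0 0 0 1" --pt "0 0 0 0 0 0 1"

```text
clock: 13.85
position: [0.5632, 0.0618, 0.1265]
ee_rot: [3.111, 0.406, -0.01]
force: [-0.4, 0.3, -0.6]
width: 0.003
```

```bash
python3 - <<'E'
from h import *
goal((.5651,.0618,.098),15)
E
```

```text
t 13.85 pos [0.5632 0.0618 0.1265] F [-0.4  0.3 -0.6] T [-0.07  0.02 -0.01] w 0.3
shift mm [ 2.   0.4 28.5] frac [0.0134 0.0028 0.1898] rows>= 0.6 turn deg [ 0.18  0.38 -0.14] frac [ 0.0063  0.0132 -0.0049] rows>= 0.1 j7 [-0.71  0.52  0.72  1.87 -0.43  0.91  0.48]
```

Call:
play_rows --pt "0.013 0 0.08 0.006 0.01 0 1" --pt "0 0 0.07 0 0 0 1" --pt "0 0 0.03 0 0 0 1" --pt "0 0 0 0 0 0 1"

```text
clock: 14.25
position: [0.5647, 0.0632, 0.0971]
ee_rot: [3.115, 0.408, -0.004]
force: [-0.3, -0.9, 0.2]
width: 0.004
```

```bash
python3 - <<'E'
from h import *
goal((.5651,.0618,.098),15)
cv2.imwrite("pics/scene8.png",get_image("scene"));cv2.imwrite("pics/side8.png",get_image("side"))
a=cv2.imread("pics/scene8.png")[200:300,330:430];b=cv2.imread("pics/side8.png")[140:240,235:335]
cv2.imwrite("pics/c9.png",cv2.resize(np.hstack([a,b]),None,fx=4,fy=4,interpolation=cv2.INTER_CUBIC))
E
```

```text
t 14.25 pos [0.5647 0.0632 0.0971] F [-0.3 -0.9  0.2] T [-0.06  0.01 -0.02] w 0.4
shift mm [ 0.   1.4 -0.9] frac [ 0.0002  0.0096 -0.0062] rows>= 0.0 turn deg [-0.02  0.14 -0.09] frac [-0.0005  0.005  -0.0033] rows>= 0.0 j7 [-0.68  0.56  0.69  1.9  -0.47  0.85  0.51]
```

View pics/c9.png

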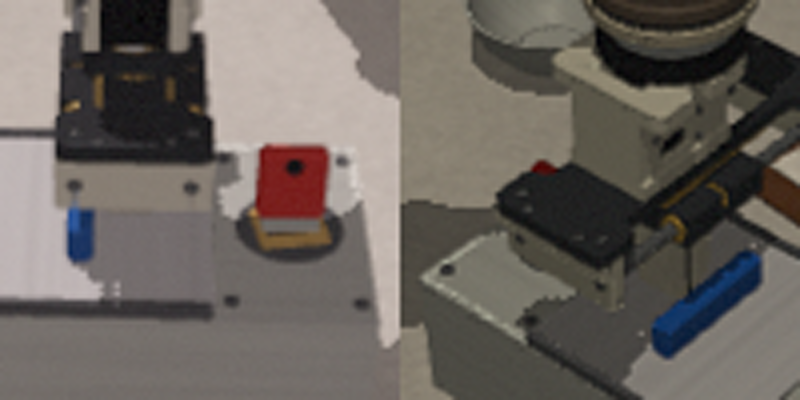

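The fingers are behind the ridge, clear of the key and plate. Pushing.

Call:
play_rows --pt "0 0.05 0 0 0 0 1" --pt "0 0.07 0 0 0 0 1" --pt "0 0.08 0 0 0 0 1" --pt "0 0.08 0 0 0 0 1"

```text
clock: 14.75
position: [0.5764, 0.0225, 0.0985]
ee_rot: [-3.112, -0.413, 0.002]
force: [-0.0, 1.6, -1.8]
width: 0.005
```

```bash
python3 - <<'E'
from h import *
t=np.array([.5435,.1425])+.2215*np.array([.2588,-.9659])
goal((*t,.098),15)
E
```

```text
t 14.75 pos [0.5764 0.0225 0.0985] F [-0.   1.6 -1.8] T [0.46 0.13 0.01] w 0.5
shift mm [-0.9 97.   0.2] frac [-0.0063  0.647   0.0014] rows>= 1.9 turn deg [-0.16  0.05  0.11] frac [-0.0054  0.0019  0.0037] rows>= 0.0 j7 [-0.6   0.57  0.68  1.87 -0.47  0.86  0.58]
```

Sliding with about 2 N of resistance, as expected.

Call:
play_rows --pt "0 0.12 0 0 0 0 1" --pt "0 0.12 0 0 0 0 1" --pt "0 0.12 0 0 0 0 1" --pt "0 0.1 0 0 0 0 1"

```text
clock: 15.15
position: [0.5956, -0.0497, 0.0987]
ee_rot: [-3.111, -0.411, 0.001]
force: [-0.1, 3.1, -1.4]
width: 0.006
```

```bash
python3 - <<'E'
from h import *
t=np.array([.5435,.1425])+.2215*np.array([.2588,-.9659])
goal((*t,.098),15)
E
```

```text
t 15.15 pos [ 0.5956 -0.0497  0.0987] F [-0.1  3.1 -1.4] T [ 0.5  -0.1  -0.02] w 0.5
shift mm [-0.6 22.4  0.6] frac [-0.0038  0.1492  0.004 ] rows>= 0.4 turn deg [-0.21  0.01  0.04] frac [-0.0072  0.0002  0.0015] rows>= 0.0 j7 [-0.45  0.6   0.67  1.82 -0.47  0.89  0.7 ]
```

Call:
play_rows --pt "0 0.08 0 0 0 0 1" --pt "0 0.05 0 0 0 0 1" --pt "0 0.02 0 0 0 0 1" --pt "0 0.02 0 0 0 0 1"

```text
clock: 15.55
position: [0.6004, -0.0689, 0.099]
ee_rot: [-3.094, -0.411, 0.008]
force: [-4.7, 11.2, 6.6]
width: 0.003
```

```bash
python3 - <<'E'
from h import *
t=np.array([.5435,.1425])+.2215*np.array([.2588,-.9659])
goal((*t,.098),15)
E
```

```text
t 15.55 pos [ 0.6004 -0.0689  0.099 ] F [-4.7 11.2  6.6] T [ 2.24  1.15 -0.12] w 0.3
shift mm [-0.2  2.5  1. ] frac [-0.0015  0.017   0.0064] rows>= 0.1 turn deg [-1.19  0.14  0.14] frac [-0.0417  0.0049  0.0049] rows>= 0.1 j7 [-0.4   0.61  0.66  1.8  -0.48  0.91  0.74]
```

Call:
play_rows --pt "0 0.02 0 0 0 0 1" --pt "0 0.02 0 0 0 0 1" --pt "0 0.02 0 0 0 0 1"

```text
clock: 15.85
position: [0.6002, -0.0688, 0.0991]
ee_rot: [-3.078, -0.419, 0.016]
force: [-5.4, 11.5, 7.9]
width: 0.003
```

```bash
python3 - <<'E'
from h import *
t=np.array([.5435,.1425])+.2215*np.array([.2588,-.9659])
goal((*t,.098),15)
E
```

```text
t 15.85 pos [ 0.6002 -0.0688  0.0991] F [-5.4 11.5  7.9] T [ 2.15  1.16 -0.13] w 0.3
shift mm [-0.1  2.8  1. ] frac [-0.0007  0.0184  0.0065] rows>= 0.1 turn deg [-2.1   0.32  0.5 ] frac [-0.0733  0.0113  0.0173] rows>= 0.3 j7 [-0.38  0.61  0.65  1.79 -0.49  0.93  0.76]
```

The cover no longer moves under 11 N, so it's at its stop. Backing off, lifting, and checking.

Call:
play_rows --pt "0 -0.05 0 0 0 0 1" --pt "0 -0.05 0 0 0 0 1" --pt "0 0 -0.15 -0.07 0 0 1" --pt "0 0 -0.25 0 0 0 1" --pt "0 0 -0.3 0 0 0 1"

```text
clock: 16.35
position: [0.5934, -0.0554, 0.2022]
ee_rot: [3.11, 0.421, -0.024]
force: [1.7, -0.9, -0.0]
width: 0.002
```

Call:
play_rows --pt "-0.3 0 -0.1 0 0 0 1" --pt "-0.3 0 0 0 0 0 1" --pt "-0.3 0 0 0 0 0 1" --pt "0 0 0 0 0 0 1" --pt "0 0 0 0 0 0 1"

```text
clock: 16.85
position: [0.464, -0.0946, 0.2251]
ee_rot: [3.107, 0.42, -0.001]
force: [0.3, 1.1, 0.1]
width: 0.001
```

```bash
python3 - <<'E'
from h import *
s=observe();print(s["clock"],s["position"],s["force"].round(1),np.abs(s["dq"]).max())
c={}
for n in("scene","side"):
    i=get_image(n);cv2.imwrite(f"pics/{n}9.png",i)
    h=cv2.cvtColor(i,cv2.COLOR_BGR2HSV);k=cv2.inRange(h,(105,150,60),(120,255,255))
    N,l,st,ce=cv2.connectedComponentsWithStats(k)
    print(n,[(st[j].tolist(),ce[j].round(1).tolist()) for j in range(1,N) if st[j,4]>40])
E
```

```text
16.85 [ 0.46400655 -0.09462129  0.22508856] [0.3 1.1 0.1] 0.05568689694358207
scene [([78, 194, 23, 12, 204], [89.1, 199.5]), ([283, 234, 9, 29, 179], [287.2, 248.5]), ([528, 236, 15, 13, 148], [534.8, 241.9]), ([535, 414, 105, 66, 2114], [574.4, 449.6])]
side [([243, 60, 31, 30, 337], [258.4, 75.0]), ([333, 80, 7, 11, 47], [335.2, 84.3]), ([258, 103, 17, 7, 42], [265.9, 106.3]), ([197, 128, 11, 11, 87], [202.2, 133.1]), ([347, 230, 26, 28, 280], [359.4, 243.4])]
```

View pics/scene9.png

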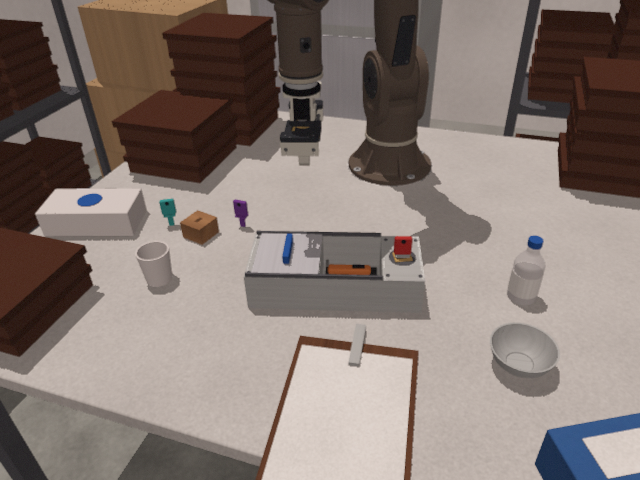

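View pics/side9.png

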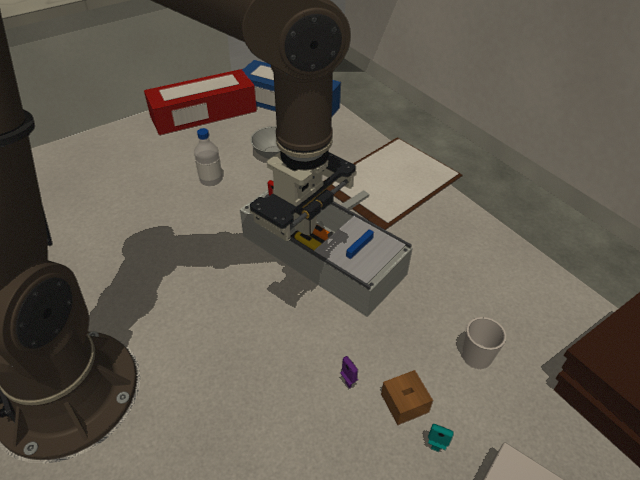

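The cover is open with the cutters showing at scene (350,270), and the key is in the lock at (402,248). The bottle, bowl and cup are where they started. Now the travel and the key seat.

```bash
python3 - <<'E'
from h import *
S=camera_model("scene");D=camera_model("side");d=np.array([.2588,-.9659])
a=tri([S,D],[(349.7,250.2),(310.5,214.8)])[0];b=tri([S,D],[(287.2,248.5),(359.4,243.4)])[0]
print("travel",(b-a)[:2]@d,b)
i=cv2.imread("pics/scene9.png");cv2.imwrite("pics/c10.png",cv2.resize(i[225:290,245:435],None,fx=4,fy=4,interpolation=cv2.INTER_CUBIC))
h=cv2.cvtColor(i,cv2.COLOR_BGR2HSV);k=cv2.inRange(h,(0,150,60),(6,255,255))|cv2.inRange(h,(174,150,60),(180,255,255))
N,l,st,ce=cv2.connectedComponentsWithStats(k)
print([(st[j].tolist(),ce[j].round(1).tolist()) for j in range(1,N) if st[j,4]>40])
print("pred seated: head top",proj(S,(.5435,.1425,.134)),"head bottom",proj(S,(.5435,.1425,.092)))
E
```

```text
travel 0.13110193160077444 [ 0.60477312 -0.08717807  0.10155476]
[([394, 237, 18, 17, 271], [402.4, 245.1])]
pred seated: head top [403.29887065 237.97546606] head bottom [401.8937992  254.40047545]
```

View pics/c10.png

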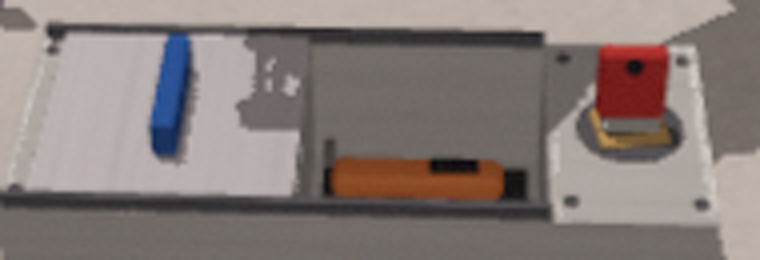

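Measured travel is 131 mm against 130 mm. The key head spans rows 237 to 254, as predicted for a fully seated key. The arm touches nothing, so I'm handing in.

```bash
python3 -c "
from cell import *
print(sign_off())"
```

```text
the job is handed in; nothing more can be done
None
```

The job is done and handed in at about 17 s of the 64 s allowed. I took the red-headed key from the stand and pushed it home in the lock. I turned it clockwise to the stop and left it there, then pushed the cover open by its blue ridge.

**Last checks**
- **Cover:** it stopped under about 11 N. Camera travel is 131 mm against the 130 mm stop, and the carton cutters are in view.
- **Key:** it met the collar stop at about 44 N. Afterwards its head sat in the scene image where a fully seated key should (rows 237 to 254).
- **Lock:** torque rose sharply to 1.2 N m past 1.6 rad of key turn. The brass insert looks turned about 80°, or 1.4 rad; I judged that by eye.
- **Bystanders:** in the final pictures the bottle, bowl, cup and look-alike keys are where they started. The bowl is partly hidden in the side view but clear in the scene view. The arm was clear of everything.

**Disagreement:** the wrist and fixed cameras differed by 1 to 2 mm on where the keyhole was. I aimed between the two, and the key went in without resistance.

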